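# Stow the screw boxes and fold up the parts case

### The arm

A 6-joint arm with a two-finger parallel gripper is mounted at the origin on the work surface. World frame = base frame: x ahead of the robot, y to its left, z up, the work surface at z = 0. Lengths are in m, angles in rad, forces in N, time in s.
With the tool pointing down it reaches from about 0.325 to 0.775 m from the base axis. Payload 5.5 kg.
Tool frame: the origin (TCP) lies on the centre line of the jaws, within the pads' length; the fingertips stand 8 mm ahead of it and the grasp point (between the pads) lies 11 mm behind it; z points along the fingers, y is the line along which they close (so a half turn about z gives the same grasp; the last joint's range is limited). The gripper opens to 88 mm and grips with 3 to 60 N. Pads are 20 mm wide; open, the fingers measure 115 mm over their backs; the gripper's body (75 mm by 178 mm) begins 61 mm behind the grasp point.
Start: joints at [1.056, 0.091, 1.231, -0, 1.82, -0.057], TCP at [0.265, 0.538, 0.231] pointing down, gripper open.
Joint ranges: [-2.87, 2.87], [-0.86, 2.18], [0.17, 2.46], [-1.51, 4.65], [0.06, 2.69], [-2.65, 2.65]. Speed limits (rad/s): [2.57, 2.57, 3.01, 3.14, 3.14, 3.14].

### API

Orientations are given as a unit quaternion [w, x, y, z].
In Python, from station import monitor, eyes, order gives the robot as it stands.
- The arm moves only by the tool play_rows, never from a script. Its argument "moves" is a list of rows, each a list of 3 entries, a list of its own where there are three numbers: the gripper's target within -1 to 1 (shut at 1, half-way at 0, fully open at -1), then the shift along the tool's x, y, z in units of 30 mm (1.0 is 30 mm), then the turn, a rotation vector about the tool's x, y, z in units of 6 degrees (1.0 is 6 degrees). In form: [[claw, [dx, dy, dz], [rx, ry, rz]], ...]. A call has exactly 10 rows; each row shifts and turns the commanded pose from where the row before left it, along the tool's axes as they then stand; what a row does not reach is not made up. A row lasts 1/10 s, in which the tool goes at most 50 mm and 8.59 degrees, less where a joint would pass 70% of its speed; a pose out of reach is approached as far as the arm can. A call is refused whole if a number of a shift passes 1 or a number of a turn 1, either way. A call with a gripper value outside its range is refused whole. The fingers move at their own pace and stop on an object; "squeeze" is the grip in N (left out, the last holds). Time passes only in rows, so rows that do not move let the fingers close, or fill a call up. It gives the time, the measured TCP pose, the force, the opening and the grip force at its end, in the units of the state.
- monitor.get_obs(): the state, without advancing time (a new reading comes with each control period).
- eyes.grab_frame(name): name is "scene" or "top" or "wrist"; returns a dict with "img" (480x640x3 uint8, red, green, blue), "range_z" (480x640 float32, m along the optical axis (not along the pixel's ray), 0 where there is no reading), "fx", "fy", "cx", "cy" (pixels), "extrinsics" (4x4, takes a point from world to camera coordinates); the wrist camera has in their place "T_tool_cam" (4x4, takes a point from camera to tool coordinates, whose origin is the TCP and whose axes are the flange's). Camera axes: x right, y down, z forward; pixel columns grow to the right and rows downward; lengths in m; the calibration is good to about 2 mm. A picture is of the moment at which its call begins: read the wrist's pose just before it.
- order.close_job(): hands the job in; it is judged then, once.
Trained networks look in a picture, given as the dict that the camera call returned (one of the last four; its "shot" number tells which), for a name from the list of things; names that differ only in an ending like _2 or _b are one class to them, and where a whole thing is asked for, a point or a joint stands for the part that bears it (a point fixed in the world has none). Each returns a list of dicts, best first, with "p" (0 to 1); they miss things now and then, are a little off and sometimes report something else, mostly with a low value. They report only what shows in the picture. A call takes as long as a camera call.
- eyes.spot_in(picture, label): "bbox" ([centre column, centre row, width, height] in pixels, round what is visible of it).
The state is a dict: "clock": time; "joint_pos": joint angles; "dq": joint speeds; "tau": joint torques, N m; "ee_pos": TCP position; "eef_rot": TCP orientation; "wrist_force": force on the tool from outside, world axes, zero at the start; "torque": the same for the moment, N m; "opening": opening from 0.0 (shut) to 1.0 (fully open); "grasp_force": force on a finger pad.
Only numpy, scipy, OpenCV 4.12 (cv2) and the standard library are available. Lean on these libraries where they do the work, as an engineer would, in place of code of your own. Each camera call takes 0.05 s, during which the arm holds its last target. There are 200 camera calls.

### The job

Put every screw box that is on the bench into the wells of the parts case's grey tray. Then fold the case shut one segment at a time: the yellow outer leaf flat onto the green inner leaf while that still lies open, then the two together over the tray, then the white cover over them, and press both red latch studs on the cover fully home. Leave the other tools and parts where they are.

Things in the scene. Friction and masses are not known exactly. Their poses are not given: they have to be found in the camera images.
- case: Grey tray of a folding parts case, fixed to the bench on a 3 mm blue mat. Origin: centre of its underside, on the mat. z up; +y: side where the two leaves lie open (inner, then outer); -y: side of the white cover; -x: side where the orange pins stick out, roughly towards the robot. Outside 167 (x) x 104 (y) x 44 mm high, walls 6 mm (x ends) and 4 mm (y sides). For its inside see well0.
- inner_leaf (a joint): Green inner leaf, 94 wide x 167 x 12 mm, hinged along the tray's +y rim: axis parallel to the case's x through (0, 52, 46) mm in the case frame. 0 = open, flat, pointing to +y; pi = folded over onto the tray (hard stops at both). Stiff hinge, 0.5 N m friction: stays where left, needs 5 to 7 N at its pin.
- outer_leaf (a joint): Yellow outer leaf, 93 wide x 167 x 12 mm, hinged to the inner leaf's far edge: axis parallel to the case's x, 98.5 mm out and 13.5 mm below the inner leaf's axis while that is open, i.e. through (0, 150.5, 32.5) mm in the case frame. 0 = in line with the inner leaf; pi = folded flat onto its upper face (hard stops at both). Friction 0.15 N m: stays where left, about 2 N at its pin.
- cover (a joint): White cover, 100 wide x 167 x 12 mm, hinged along the tray's -y rim: axis parallel to the case's x through (0, -52, 54) mm in the case frame. 0 = open, flat, pointing to -y; pi = folded over the tray and the folded leaves (hard stops at both). Friction 0.4 N m: stays where left, 4 to 6 N at its pin.
- near_stud (a joint): Travel of the latch stud nearer the pins (case -x): 0 = standing 10 mm proud of the cover's outer face, 0.008 = pressed home (2 mm proud). It takes about 4 N and stays where it is left.
- far_stud (a joint): The same for the other latch stud (case +x).
- near_stud_top (a point): Centre of the outer face of the near red latch stud, 24 mm across, on the cover's outer face (underneath while the cover is open, on top once it is folded over: then about 99 mm above the bench).
- far_stud_top (a point): The same for the far stud, 90 mm from the near one along the case's x.
- inner_pin (a point): Grip point on the inner leaf's orange round pin: 10 mm thick, 46 mm long, sticking out of the leaf's -x edge near its free end, parallel to the hinge. The point is on the pin's axis, 26 mm out from the edge. From the inner hinge's axis point, in case axes: leaf open (-109.5, 88, -20) mm; folded (-109.5, -88, +20).
- outer_pin (a point): The same on the outer leaf. From the outer hinge's axis point, in case axes: open (-109.5, 88, -6.5) mm; folded onto the open inner leaf (-109.5, -88, +6.5).
- cover_pin (a point): The same on the cover. From the cover hinge's axis point, in case axes: open (-109.5, -92, -26) mm; folded (-109.5, 92, +26).
- well0 (a point): Floor centre of the well nearest the pins, at (-62, 0, 14) mm in the case frame. The tray's inside, 155 (x) x 96 (y) mm, is split by four white ribs 8 mm high into five wells, each about 28 (x) x 96 (y) mm, centres at case x = -62, -31, 0, 31, 62 mm. A box lying on the floor of any well is stowed, whichever way it faces.
- box1: Loose amber screw box with a red lid band (closed, solid, 30 g), 22 (own x) x 30 (own y) x 26 mm (own z, up at the start). Origin: its centre. May be absent.
- box2: Loose amber screw box with a blue lid band (closed, solid, 30 g), 22 (own x) x 30 (own y) x 26 mm (own z, up at the start). Origin: its centre. May be absent.
- box3: Loose amber screw box with a green lid band (closed, solid, 30 g), 22 (own x) x 30 (own y) x 26 mm (own z, up at the start). Origin: its centre. May be absent.
- box4: Loose amber screw box with a yellow lid band (closed, solid, 30 g), 22 (own x) x 30 (own y) x 26 mm (own z, up at the start). Origin: its centre. May be absent.
- box5: Loose amber screw box with a white lid band (closed, solid, 30 g), 22 (own x) x 30 (own y) x 26 mm (own z, up at the start). Origin: its centre. May be absent.
- tweezers: Bystander: dark steel tweezers, 115 mm long; leave it where it is. Origin at the centre of its underside.
- driver: Bystander: blue-handled screwdriver, 150 mm; leave it where it is. Origin at the centre of its underside.
- phone: Bystander: opened phone, 148 x 72 x 8 mm; leave it where it is. Origin at the centre of its underside.
- spudger: Bystander: black plastic pry stick, 140 mm; leave it where it is. Origin at the centre of its underside.
- screw_dish: Bystander: small steel dish, 70 mm across; leave it where it is. Origin at the centre of its underside.
- solder_spool: Bystander: spool of solder, 54 mm across; leave it where it is. Origin at the centre of its underside.
- flux_bottle: Bystander: small white bottle, 75 mm tall; leave it where it is. Origin at the centre of its underside.

How it is judged:
By the outcome, as a careful person would: the job done as asked, in the order asked, and still so for the second after the job is handed in, with the robot touching nothing.
Of box1, box2, box3, box4, box5 only 3 to 5 are there at a start; the rules pass over those that are not, and their reading is None.
At some moment in a run one of box1, box2, box3, box4, box5 may be knocked a few centimetres aside while the robot is not near it.
Once in a run the grip may slacken for a moment while it holds something.
It also fails if it takes over 200 s, if anything falls off the work surface, if the arm or the gripper's body presses on something with over 40 N, if the wrist force passes 120 N, or if a joint passes its speed limit or range.

## Working session

There is one attempt and no reset: what is moved stays moved. The work goes in short steps, Python scripts to look and compute and a tool call to move; the robot and the scene stay as the last step left them, time stands still between calls to the robot, and variables do not carry over. Pictures are saved under pics/ and viewed, at most 14 in all, crops included, and the job is handed in when it is done.

Besides the shell and the picture viewer there is one more tool, called after "Call:" as name([rows], argument=value, ...), one row to a line, values as JSON. play_rows: Moves the arm, as the interface text tells. Its arguments: {"type":"object","properties":{"moves":{"type":"array"},"squeeze":{"type":"number"}},"required":["moves"]}

```bash
ls; mkdir -p pics; python3 - <<'E'
from station import monitor, eyes, order
import cv2,numpy as np
o=monitor.get_obs(); print({k:np.round(v,3).tolist() for k,v in o.items()})
for n in ["top","scene"]:
    f=eyes.grab_frame(n); cv2.imwrite(f"pics/{n}0.png",f["img"][:,:,::-1]); np.savez(f"{n}0.npz",**{k:v for k,v in f.items()})
    print(n,f["fx"],f["cx"],f["cy"],np.round(f["extrinsics"],3).tolist())
    T=np.linalg.inv(f["extrinsics"])
    for l in ["box1","box2","box3","box4","box5","case","inner_pin","outer_pin","cover_pin","cover","well0"]:
        for d in eyes.spot_in(f,l)[:2]:
            u,v=d["bbox"][:2]; z=f["range_z"][int(v),int(u)]
            p=T@[ (u-f["cx"])/f["fx"]*z,(v-f["cy"])/f["fy"]*z,z,1]
            print(l,round(d["p"],2),np.round(d["bbox"]),np.round(p[:3],3))
E
```

```text
pics
{'clock': 0.0, 'joint_pos': [1.056, 0.092, 1.232, -0.0, 1.82, -0.057], 'dq': [-0.0, -0.001, 0.001, -0.0, 0.0, 0.0], 'tau': [-0.0, -44.644, -40.645, 0.07, 0.029, -0.0], 'ee_pos': [0.265, 0.538, 0.23], 'eef_rot': [-0.0, 0.227, 0.974, -0.001], 'wrist_force': [-0.853, -0.241, -0.386], 'torque': [0.006, -0.025, 0.038], 'grasp_force': 0.0, 'opening': 1.003}
top 497.32922058498735 314.82611075467287 239.28731744264073 [[0.045, -0.999, 0.005, -0.013], [-0.978, -0.045, -0.202, 0.606], [0.202, 0.005, -0.979, 1.437], [0.0, 0.0, 0.0, 1.0]]
box1 0.6 [398. 235.  13.   9.] [ 0.638 -0.243  0.031]
box1 0.54 [441. 273.  13.  12.] [ 0.524 -0.371  0.035]
box2 0.6 [398. 235.  13.   9.] [ 0.638 -0.243  0.031]
box2 0.54 [441. 273.  13.  12.] [ 0.524 -0.371  0.035]
box3 0.6 [398. 235.  13.   9.] [ 0.638 -0.243  0.031]
box3 0.54 [441. 273.  13.  12.] [ 0.524 -0.371  0.035]
box4 0.6 [398. 235.  13.   9.] [ 0.638 -0.243  0.031]
box4 0.54 [441. 273.  13.  12.] [ 0.524 -0.371  0.035]
box5 0.6 [398. 235.  13.   9.] [ 0.638 -0.243  0.031]
box5 0.54 [441. 273.  13.  12.] [ 0.524 -0.371  0.035]
case 0.78 [282. 
[... 737 characters left out ...]
 14.  19.] [ 0.567 -0.234  0.033]
box3 0.69 [210. 278.  14.  14.] [ 0.65  -0.246  0.028]
box4 0.74 [215. 244.  14.  19.] [ 0.567 -0.234  0.033]
box4 0.69 [210. 278.  14.  14.] [ 0.65  -0.246  0.028]
box5 0.74 [215. 244.  14.  19.] [ 0.567 -0.234  0.033]
box5 0.69 [210. 278.  14.  14.] [ 0.65  -0.246  0.028]
case 0.91 [369. 231. 189. 101.] [0.587 0.115 0.052]
inner_pin 0.62 [412. 229.  92.  88.] [0.589 0.218 0.041]
outer_pin 0.65 [433. 228.  52.  79.] [0.6   0.26  0.054]
cover_pin 0.85 [301. 234.  49.  82.] [ 0.572 -0.039  0.043]
cover_pin 0.67 [494. 240.  34.  49.] [0.62  0.417 0.004]
cover 0.93 [299. 238.  52.  73.] [ 0.582 -0.045  0.047]
well0 0.96 [370. 233. 189.  93.] [0.59  0.117 0.047]
```

View pics/top0.png

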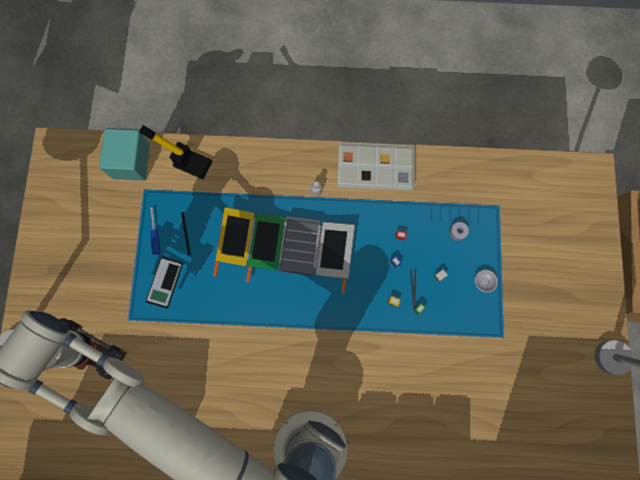

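View pics/scene0.png

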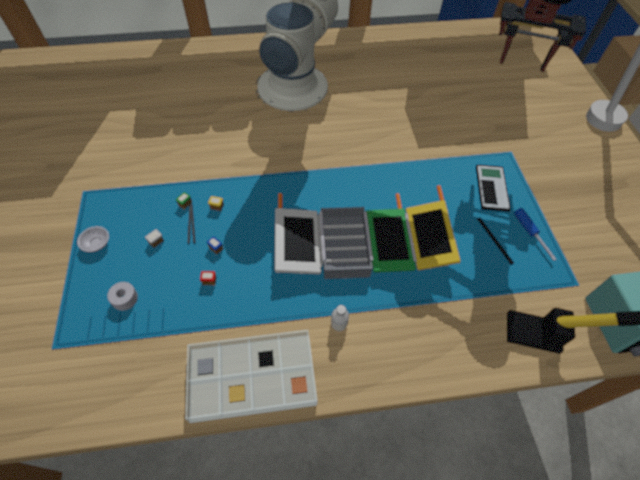

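```bash
cat > h.py <<'E'
from station import monitor, eyes, order
import cv2,numpy as np
from scipy.spatial.transform import Rotation as Ro
def pose():
    o=monitor.get_obs(); w,x,y,z=o["eef_rot"]; return np.array(o["ee_pos"]),Ro.from_quat([x,y,z,w]),o
def cam(n):
    p,R,o=pose(); f=eyes.grab_frame(n)
    if n=="wrist":
        T=np.eye(4);T[:3,:3]=R.as_matrix();T[:3,3]=p; W=T@f["T_tool_cam"]
    else: W=np.linalg.inv(f["extrinsics"])
    v,u=np.mgrid[0:480,0:640]; z=f["range_z"]
    P=np.stack([(u-f["cx"])/f["fx"]*z,(v-f["cy"])/f["fy"]*z,z],-1)@W[:3,:3].T+W[:3,3]
    P[z<=0]=np.nan
    return f,P,W
def hsv(f): return cv2.cvtColor(f["img"],cv2.COLOR_RGB2HSV)
def go(dst,yaw=None):
    """dst world; yaw of tool y axis wanted (mod pi). prints rot units about tool z, and shift in tool axes after turn (units)"""
    p,R,o=pose(); M=R.as_matrix(); cur=np.arctan2(M[1,1],M[0,1])
    d=0 if yaw is None else (yaw-cur+np.pi/2)%np.pi-np.pi/2
    a=cur+d; ty=np.array([np.cos(a),np.sin(a),0]); tz=np.array([0,0,-1.]); tx=np.cross(ty,tz)
    D=np.array(dst)-p
    print("q6",round(o["joint_pos"][5],2),"tilt",np.round(M[:,2],3),"yaw",round(np.degrees(cur),2),"rz units",round(-np.degrees(d)/6,3),"shift units",np.round([D@tx/.03,D@ty/.03,D@tz/.03],3))
E
python3 - <<'E'
from h import *
for n in ["top","scene","wrist"]:
    f,P,W=cam(n); H=hsv(f)
    if n=="wrist": print(np.round(f["T_tool_cam"],3).tolist(),f["fx"],f["cx"],f["cy"])
    else:
        for nm,lo,hi in [("orange",(5,150,110),(14,255,255)),("yellow",(22,150,120),(32,255,255)),("green",(50,120,60),(75,255,255))]:
            m=cv2.inRange(H,lo,hi); k,L,S,C=cv2.connectedComponentsWithStats(m)
            for i in range(1,k):
                if S[i,4]>12:
                    q=P[(L==i)]; q=q[~np.isnan(q[:,0])]; c=np.nanmedian(q,0)
                    e,V=np.linalg.eigh(np.cov((q-c)[:,:2].T)); print(n,nm,S[i],np.round(c,3),"ang",np.round(np.degrees(np.arctan(V[1,1]/V[0,1])),1),np.round(np.sqrt(e),4))
E
```

```text
top orange [344 153   8   8  60] [ 0.894 -0.08   0.011] ang -12.7 [0.0071 0.008 ]
top orange [214 261   4  15  35] [0.505 0.305 0.063] ang -4.4 [0.0021 0.0128]
top orange [247 267   4  14  33] [0.497 0.209 0.036] ang -4.6 [0.0021 0.0125]
top orange [342 279   3  14  23] [ 0.472 -0.076  0.05 ] ang -4.9 [0.0015 0.0125]
top yellow [153 135  30  20 200] [0.867 0.474 0.11 ] ang 69.7 [0.0054 0.0215]
top yellow [216 208  38  58 577] [0.587 0.267 0.055] ang -2.4 [0.0288 0.0638]
top yellow [389 296  11  10  37] [ 0.432 -0.23   0.028] ang 53.5 [0.0079 0.0099]
top green [248 214  37  56 636] [0.591 0.156 0.036] ang -5.9 [0.0312 0.0613]
top green [414 303  11  11  30] [ 0.416 -0.304  0.029] ang -26.1 [0.0061 0.0109]
scene orange [438 187   5  12  27] [0.508 0.302 0.062] ang -5.3 [0.0015 0.0105]
scene orange [279 194   3  13  30] [ 0.473 -0.079  0.05 ] ang -4.5 [0.0017 0.0114]
scene orange [397 195   4  13  24] [0.498 0.207 0.035] ang -4.8 [0.0012 0.0116]
scene yellow [210 200  12   6  22] [ 0.448 -0.229  0.028] ang 87.6 [0.003  0.0087]
scene yellow [407 201  52  68 918] [0.652 0.258 0.053] ang -4.6 [0.0283 0.0617]
scene yellow [557 314  59  12 543] [0.874 0.47  0.109] ang 67.0 [0.0048 0.0213]
scene green [177 197  13   7  25] [ 0.426 -0.309  0.028] ang -71.7 [0.0044 0.0096]
scene green [367 209  48  63 972] [0.641 0.155 0.036] ang -5.5 [0.0301 0.0606]
[[-0.0, -0.959, -0.282, 0.076], [1.0, -0.0, 0.0, 0.002], [-0.0, -0.282, 0.959, -0.155], [0.0, 0.0, 0.0, 1.0]] 337.4852128260569 318.0054464127752 235.69290638124897
```

```bash
python3 -c "
from h import *
go([.50,.1,.25],np.radians(85.3))"
```

```text
q6 -0.06 tilt [-0. -0. -1.] yaw 63.77 rz units -3.589 shift units [ -8.997 -13.917  -0.646]
```

Call:
play_rows([
  [-1,[0,0,-0.16],[0,0,-0.9]],
  [-1,[0,0,-0.16],[0,0,-0.9]],
  [-1,[0,0,-0.16],[0,0,-0.9]],
  [-1,[0,0,-0.16],[0,0,-0.89]],
  [-1,[-0.4,-0.7,0],[0,0,0]],
  [-1,[-0.56,-0.9,0],[0,0,0]],
  [-1,[-0.56,-0.9,0],[0,0,0]],
  [-1,[-0.56,-0.9,0],[0,0,0]],
  [-1,[-0.56,-0.9,0],[0,0,0]],
  [-1,[-0.56,-0.9,0],[0,0,0]],
])

```text
clock: 2.35
ee_pos: [0.3485, 0.3737, 0.2499]
eef_rot: [0.0, 0.041, 0.999, 0.0]
wrist_force: [0.0, 0.0, 0.7]
opening: 1.002
grasp_force: 0.0
```

Call:
play_rows([
  [-1,[-0.6,-0.9,0],[0,0,0]],
  [-1,[-0.6,-0.9,0],[0,0,0]],
  [-1,[-0.6,-0.9,0],[0,0,0]],
  [-1,[-0.6,-0.9,0],[0,0,0]],
  [-1,[-0.6,-0.9,0],[0,0,0]],
  [-1,[-0.6,-0.9,0],[0,0,0]],
  [-1,[-0.6,-0.9,0],[0,0,0]],
  [-1,[-0.6,-0.9,0],[0,0,0]],
  [-1,[-0.6,-0.9,0],[0,0,0]],
  [-1,[-0.6,-0.6,0],[0,0,0]],
])

```text
clock: 3.35
ee_pos: [0.5067, 0.0983, 0.2501]
eef_rot: [0.0, 0.041, 0.999, -0.0]
wrist_force: [0.1, 0.8, -0.1]
opening: 1.002
grasp_force: 0.0
```

```bash
python3 - <<'E'
from h import *
go([.50,.1,.25],np.radians(85.3))
f,P,W=cam("wrist"); cv2.imwrite("pics/w1.png",f["img"][:,:,::-1]); np.savez("w1.npz",img=f["img"],P=P)
E
```

```text
q6 -1.36 tilt [ 0.001 -0.    -1.   ] yaw 85.24 rz units -0.009 shift units [0.227 0.039 0.004]
```

View pics/w1.png

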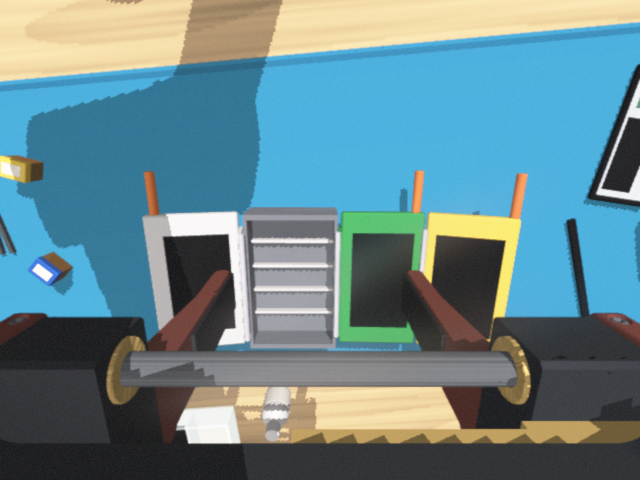

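```bash
python3 - <<'E'
from h import *
d=np.load("w1.npz"); img,P=d["img"],d["P"]; H=cv2.cvtColor(img,cv2.COLOR_RGB2HSV)
m=cv2.inRange(H,(3,150,90),(15,255,255)); m[230:]=0
k,L,S,C=cv2.connectedComponentsWithStats(m)
for i in range(1,k):
    if S[i,4]>80:
        q=P[L==i]; q=q[~np.isnan(q[:,0])]
        lo,hi=np.percentile(q[:,0],[2,98]); V=np.polyfit(q[:,0],q[:,1],1)
        print("pin",S[i],np.round(np.nanmedian(q,0),4),"x",np.round([lo,hi],3),"ang",round(np.degrees(np.arctan(V[0])),2),"ztop",np.round(np.percentile(q[:,2],80),4))
# rim: sample
g=(H[...,1]<60)&(np.abs(P[...,2]-.047)<.004); g[:, :240]=0; g[:,345:]=0; g[:200]=0;g[352:]=0
q=P[g][:,:2]; print(len(q))
r=cv2.minAreaRect(q.astype(np.float32)*1000); print("rim",r)
# mat height
b=(H[...,0]>95)&(H[...,0]<108)&(H[...,1]>150)&(np.abs(P[...,2])<.02); print("mat z",np.nanmedian(P[b][:,2]))
# floor
print("floor",[np.round(P[v,u],4) for v,u in[(225,290),(253,290),(277,290),(300,290),(322,290)]])
for nm,a in [("cover",(225,165)),("coverR",(225,232)),("coverL",(225,155)),("green",(220,380)),("greenR",(280,418)),("greenL",(280,348)),("yelL",(280,436)),("yelR",(280,508))]: print(nm,np.round(P[a],4))
E
```

```text
pin [145 172  13  43 355] [ 0.4733 -0.0739  0.0509] x [0.452 0.495] ang -4.81 ztop 0.0517
pin [413 172  10  41 287] [0.4987 0.2092 0.0362] x [0.477 0.52 ] ang -4.78 ztop 0.037
pin [511 174  15  44 352] [0.5066 0.3043 0.0626] x [0.486 0.528] ang -4.97 ztop 0.0637
1757
rim ((592.404052734375, 61.19309616088867), (110.8666763305664, 167.15574645996094), 85.34439849853516)
mat z 0.0034615704893279087
floor [array([0.5288, 0.0644, 0.0182]), array([0.5638, 0.0606, 0.0178]), array([0.5952, 0.0573, 0.0176]), array([0.6264, 0.0539, 0.0179]), array([0.6574, 0.0507, 0.0184])]
cover [ 0.5094 -0.0671  0.0507]
coverR [0.5181 0.0021 0.0395]
coverL [ 0.508  -0.0767  0.053 ]
green [0.5265 0.1674 0.0379]
greenR [0.5008 0.1479 0.256 ]
greenL [0.5969 0.1276 0.036 ]
yelL [0.6016 0.2286 0.0445]
yelR [0.5981 0.2996 0.0655]
```

Call:
play_rows([
  [0,[0.1,-0.8,0],[0,0,0]],
  [0,[0.1,-1,0],[0,0,0]],
  [0,[0.1,-1,0],[0,0,0]],
  [0,[0.1,-1,0],[0,0,0]],
  [0,[0.1,-1,0],[0,0,0]],
  [0,[0.1,-1,0],[0,0,0]],
  [0,[0.1,-1,0],[0,0,0]],
  [0,[0.1,-1,0],[0,0,0]],
  [0,[0.1,-1,0],[0,0,0]],
  [0,[0.1,-1,0],[0,0,0]],
])

```text
clock: 4.4
ee_pos: [0.4519, -0.1913, 0.25]
eef_rot: [0.0, 0.041, 0.999, -0.0]
wrist_force: [0.9, 0.1, -0.2]
opening: 0.5
grasp_force: 0.0
```

Call:
play_rows([
  [0,[0,-1,0],[0,0,0]],
  [0,[0,-1,0],[0,0,0]],
  [0,[0,-0.5,0],[0,0,0]],
  [0,[0,0,0],[0,0,0]],
  [0,[0,0,0],[0,0,0]],
  [0,[0,0,0],[0,0,0]],
  [0,[0,0,0],[0,0,0]],
  [0,[0,0,0],[0,0,0]],
  [0,[0,0,0],[0,0,0]],
  [0,[0,0,0],[0,0,0]],
])

```text
clock: 5.4
ee_pos: [0.4462, -0.265, 0.2499]
eef_rot: [0.0, 0.041, 0.999, -0.0]
wrist_force: [0.7, -0.1, -0.4]
opening: 0.501
grasp_force: 0.0
```

```bash
cat >> h.py <<'E'
def boxes(f,P,zt=(.022,.036),zs=.029,case_yaw=-4.8):
    """top faces at mat height: points with z near box top; cluster; min-area rect"""
    m=((P[...,2]>zt[0])&(P[...,2]<zt[1])).astype(np.uint8)*255
    k,L,S,C=cv2.connectedComponentsWithStats(m,connectivity=4); out=[]
    H=hsv(f)
    for i in range(1,k):
        if S[i,4]<60: continue
        s=L==i; q=P[s]; t=q[q[:,2]>zs-.004][:,:2]
        if len(t)<40: continue
        (cx,cy),(w,h),a=cv2.minAreaRect((t*1000).astype(np.float32))
        if max(w,h)>45 or min(w,h)<10: continue
        if w<h: a+=90   # a: angle of long side in world deg
        hs=H[s]; hh=hs[(hs[:,1]>100)]
        print("c",np.round([cx,cy],1),"size",np.round([w,h],1),"long ang",round((a+90)%180-90,1),"rel case y",round((a-(90+case_yaw)+90)%180-90,1),"z",round(float(np.percentile(q[:,2],90)),4),"px",np.round(C[i]),"n",len(t),"hue",np.bincount(hh[:,0]//10,minlength=18).tolist() if len(hh) else None)
E
python3 - <<'E'
from h import *
f,P,W=cam("wrist"); cv2.imwrite("pics/w2.png",f["img"][:,:,::-1]); np.savez("w2.npz",img=f["img"],P=P)
boxes(f,P); go([.47,-.27,.25],np.radians(85.2))
E
```

```text
c [ 418.7 -309.7] size [22.6 30.8] long ang -42.0 rel case y 52.8 z 0.0308 px [275. 185.] n 563 hue [0, 0, 0, 1, 3, 9, 245, 43, 13, 1, 0, 0, 0, 0, 0, 0, 0, 0]
c [ 437.5 -231.8] size [30.7 22.4] long ang 69.3 rel case y -15.9 z 0.0308 px [346. 196.] n 549 hue [0, 0, 319, 0, 0, 0, 0, 0, 0, 0, 0, 0, 0, 0, 0, 0, 0, 0]
c [ 522.7 -373.3] size [22.7 30.9] long ang -51.8 rel case y 43.0 z 0.0307 px [233. 275.] n 466 hue [0, 0, 0, 0, 0, 0, 0, 0, 0, 0, 1, 0, 0, 0, 0, 0, 0, 0]
c [ 558.6 -235.4] size [31.4 22.6] long ang 39.7 rel case y -45.5 z 0.0308 px [348. 293.] n 427 hue [0, 0, 0, 0, 0, 0, 0, 0, 0, 0, 203, 53, 0, 0, 0, 0, 0, 0]
q6 -2.09 tilt [ 0. -0. -1.] yaw 85.32 rz units 0.021 shift units [-0.806 -0.097 -0.004]
```

View pics/w2.png

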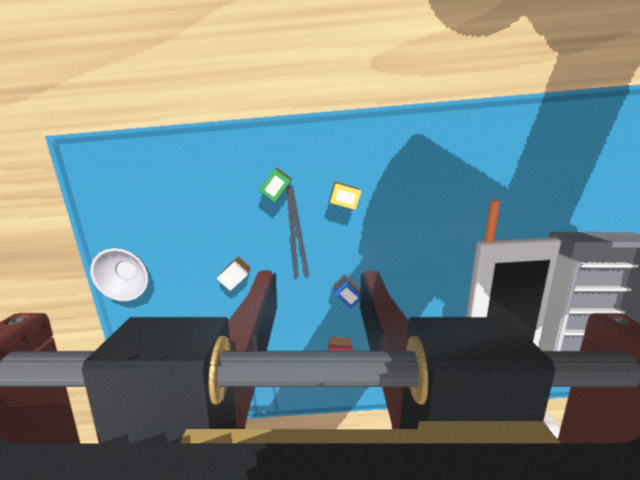

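Call:
play_rows([
  [0,[0,0,0.25],[0,0,1]],
  [0,[0,0,0.25],[0,0,1]],
  [0,[0,0,0.25],[0,0,1]],
  [0,[0,0,0.25],[0,0,1]],
  [0,[0,0,0.25],[0,0,1]],
  [0,[0,0,0.25],[0,0,1]],
  [0,[0,0,0.25],[0,0,1]],
  [0,[0,0,0.25],[0,0,1]],
  [0,[0,0,0.25],[0,0,1]],
  [0,[0,0,0.25],[0,0,1]],
], squeeze=25)

```text
clock: 6.45
ee_pos: [0.4461, -0.2653, 0.1745]
eef_rot: [-0.0, 0.537, 0.844, 0.0]
wrist_force: [0.3, -0.1, 0.3]
opening: 0.498
grasp_force: 0.0
```

Call:
play_rows([
  [0,[0,0,0.25],[0,0,1]],
  [0,[0,0,0.25],[0,0,1]],
  [0,[0,0,0.25],[0,0,1]],
  [0,[0,0,0.25],[0,0,1]],
  [0,[0,0,0.25],[0,0,1]],
  [0,[0,0,0.25],[0,0,1]],
  [0,[0,0,0.25],[0,0,1]],
  [0,[0,0,0.25],[0,0,1]],
  [0,[0,0,0.25],[0,0,1]],
  [0,[0,0,0.25],[0,0,1]],
])

```text
clock: 7.45
ee_pos: [0.4461, -0.2653, 0.0995]
eef_rot: [-0.0, 0.887, 0.462, -0.0]
wrist_force: [-0.0, -0.0, -0.2]
opening: 0.498
grasp_force: 0.0
```

Call:
play_rows([
  [0,[0,0,0],[0,0,1]],
  [0,[0,0,0],[0,0,0.2]],
  [0,[-0.57,0.1,0],[0,0,0]],
  [0,[-0.57,0.1,0],[0,0,0]],
  [0,[-0.57,0.1,0],[0,0,0]],
  [0,[0,0,0],[0,0,0]],
  [0,[0,0,0],[0,0,0]],
  [0,[0,0,0],[0,0,0]],
  [0,[0,0,0],[0,0,0]],
  [0,[0,0,0],[0,0,0]],
])

```text
clock: 8.45
ee_pos: [0.4189, -0.3089, 0.0998]
eef_rot: [-0.0, 0.913, 0.408, 0.0]
wrist_force: [0.7, -0.8, 0.1]
opening: 0.505
grasp_force: 0.0
```

```bash
python3 - <<'E'
from h import *
go([.4187,-.3097,.02],np.radians(-42))
f,P,W=cam("wrist"); cv2.imwrite("pics/w3.png",f["img"][:,:,::-1])
boxes(f,P)
E
```

```text
q6 0.03 tilt [ 0.  0. -1.] yaw -41.83 rz units 0.029 shift units [-0.023  0.013  2.661]
c [ 556.7 -238.1] size [25.  22.9] long ang 40.1 rel case y -45.1 z 0.0307 px [411.  22.] n 1779 hue [0, 0, 0, 0, 0, 0, 0, 0, 0, 0, 166, 908, 0, 0, 0, 0, 0, 0]
c [ 438.2 -232.6] size [30.6 23. ] long ang 69.7 rel case y -15.5 z 0.0305 px [261. 151.] n 1698 hue [0, 3, 1017, 0, 0, 0, 0, 0, 0, 0, 0, 0, 0, 0, 0, 0, 0, 0]
c [ 523.4 -374.2] size [22.9 31.7] long ang -51.4 rel case y 43.4 z 0.0306 px [492. 223.] n 1494 hue [0, 0, 0, 0, 0, 0, 0, 0, 0, 0, 1, 0, 0, 0, 0, 0, 0, 0]
c [ 419.3 -310.3] size [23.1 30.1] long ang -41.5 rel case y 53.3 z 0.0305 px [319. 253.] n 1354 hue [0, 0, 0, 0, 0, 0, 552, 234, 28, 18, 0, 0, 0, 0, 0, 0, 0, 0]
```

View pics/w3.png

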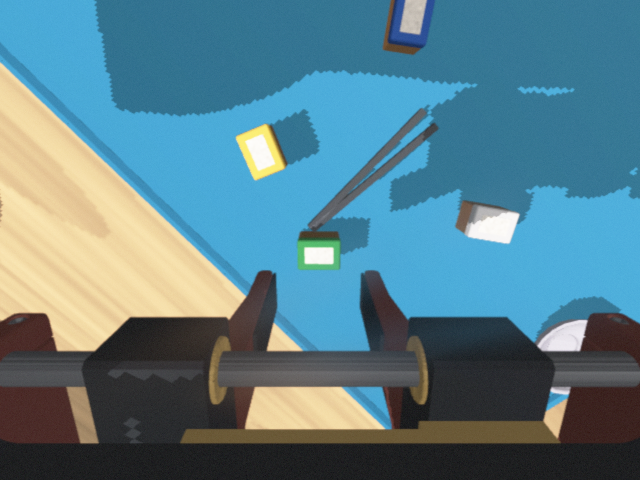

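Call:
play_rows([
  [0,[0,0,0.7],[0,0,0]],
  [0,[0,0,0.7],[0,0,0]],
  [0,[0,0,0.7],[0,0,0]],
  [0,[0,0,0.55],[0,0,0]],
  [0,[0,0,0],[0,0,0]],
  [1,[0,0,0],[0,0,0]],
  [1,[0,0,0],[0,0,0]],
  [1,[0,0,0],[0,0,0]],
  [1,[0,0,0],[0,0,0]],
  [1,[0,0,0],[0,0,0]],
])

```text
clock: 9.5
ee_pos: [0.4192, -0.31, 0.0218]
eef_rot: [0.001, 0.913, 0.408, 0.001]
wrist_force: [-0.7, 0.3, 5.4]
opening: 0.337
grasp_force: 25.0
```

Call:
play_rows([
  [1,[0,0,-0.3],[0,0,0]],
  [1,[0,0,-0.4],[0,0,0.9]],
  [1,[0,0,-0.4],[0,0,1]],
  [1,[0,0,-0.4],[0,0,1]],
  [1,[0,0,-0.4],[0,0,1]],
  [1,[0,0,-0.4],[0,0,1]],
  [1,[0,0,-0.4],[0,0,1]],
  [1,[0,0,-0.4],[0,0,1]],
  [1,[0,0,-0.2],[0,0,1]],
  [1,[0,0,0],[0,0,0.95]],
])

```text
clock: 10.5
ee_pos: [0.4188, -0.3098, 0.1209]
eef_rot: [0.001, 0.999, -0.046, 0.001]
wrist_force: [-0.2, -0.1, -1.2]
opening: 0.338
grasp_force: 25.0
```

Call:
play_rows([
  [1,[0.1,-0.6,0],[0,0,0]],
  [1,[0.2,-1,0],[0,0,0]],
  [1,[0.2,-1,0],[0,0,0]],
  [1,[0.2,-1,0],[0,0,0]],
  [1,[0.2,-1,0],[0,0,0]],
  [1,[0.2,-1,0],[0,0,0]],
  [1,[0.2,-1,0],[0,0,0]],
  [1,[0.2,-1,0],[0,0,0]],
  [1,[0.2,-1,0],[0,0,0]],
  [1,[0.2,-1,0],[0,0,0]],
])

```text
clock: 11.5
ee_pos: [0.5004, -0.0263, 0.1196]
eef_rot: [0.0, 0.999, -0.044, -0.0]
wrist_force: [-0.0, 0.5, -0.1]
opening: 0.345
grasp_force: 25.0
```

```bash
cat >> h.py <<'E'
C0=np.array([.5927,.061,.003]); YC=np.radians(-4.8)
def case(x,y,z): 
    c,s=np.cos(YC),np.sin(YC); return C0+np.array([c*x-s*y,s*x+c*y,z])/1000
E
python3 -c "
from h import *
go(case(-62,0,31),np.radians(85.2)); print(pose()[2]['opening'])"
```

```text
q6 1.54 tilt [-0. -0. -1.] yaw -94.99 rz units -0.032 shift units [ 0.757 -3.156  2.852]
0.3447929771982991
```

Call:
play_rows([
  [1,[0.19,-0.79,0],[0,0,-0.03]],
  [1,[0.19,-0.79,0],[0,0,0]],
  [1,[0.19,-0.79,0],[0,0,0]],
  [1,[0.19,-0.79,0],[0,0,0]],
  [1,[0,0,0],[0,0,0]],
  [1,[0,0,0.7],[0,0,0]],
  [1,[0,0,0.7],[0,0,0]],
  [1,[0,0,0.7],[0,0,0]],
  [1,[0,0,0.4],[0,0,0]],
  [1,[0,0,0.25],[0,0,0]],
])

```text
clock: 12.5
ee_pos: [0.5304, 0.0644, 0.0357]
eef_rot: [0.0, 0.999, -0.042, -0.001]
wrist_force: [-0.4, -0.3, 6.5]
opening: 0.337
grasp_force: 25.0
```

Call:
play_rows([
  [1,[0,0,0],[0,0,0]],
  [0,[0,0,0],[0,0,0]],
  [0,[0,0,0],[0,0,0]],
  [0,[0,0,0],[0,0,0]],
  [0,[0,0,-0.5],[0,0,0]],
  [0,[0,0,-0.8],[0,0,0]],
  [0,[0,0,-0.8],[0,0,0]],
  [0,[0,0,-0.8],[0,0,0]],
  [0,[0,0,0],[0,0,0]],
  [0,[0,0,0],[0,0,0]],
])

```text
clock: 13.5
ee_pos: [0.5316, 0.0651, 0.1249]
eef_rot: [-0.0, 0.999, -0.042, 0.001]
wrist_force: [-0.2, -0.9, -0.6]
opening: 0.5
grasp_force: 0.0
```

```bash
python3 - <<'E'
from h import *
f,P,W=cam("wrist")
boxes(f,P,zt=(.036,.0449),zs=.043); print(case(-62,0,0))
go([.4381,-.2325,.12],np.radians(69.5))
E
```

```text
c [531.   65.5] size [30.1 22.7] long ang 84.3 rel case y -0.9 z 0.0444 px [319. 248.] n 1189 hue [0, 0, 0, 0, 16, 0, 704, 0, 0, 0, 0, 0, 0, 0, 0, 0, 0, 0]
[0.53091744 0.06618803 0.003     ]
q6 1.71 tilt [-0. -0. -1.] yaw -94.81 rz units 2.615 shift units [ 0.574 10.372  0.118]
```

Call:
play_rows([
  [0,[0,0,0],[0,0,0.9]],
  [0,[0,0,0],[0,0,0.9]],
  [0,[0,0,0],[0,0,0.82]],
  [0,[0,0.6,0],[0,0,0]],
  [0,[0.06,1,0],[0,0,0]],
  [0,[0.06,1,0],[0,0,0]],
  [0,[0.06,1,0],[0,0,0]],
  [0,[0.06,1,0],[0,0,0]],
  [0,[0.06,1,0],[0,0,0]],
  [0,[0.06,1,0],[0,0,0]],
])

```text
clock: 14.55
ee_pos: [0.4705, -0.125, 0.1221]
eef_rot: [-0.0, 0.984, -0.178, -0.001]
wrist_force: [0.5, 0.0, 0.2]
opening: 0.5
grasp_force: 0.0
```

Call:
play_rows([
  [0,[0.06,1,0],[0,0,0]],
  [0,[0.06,1,0],[0,0,0]],
  [0,[0.06,1,0],[0,0,0]],
  [0,[0.04,0.77,0],[0,0,0]],
  [0,[0,0,0.8],[0,0,0]],
  [0,[0,0,0.8],[0,0,0]],
  [0,[0,0,0],[0,0,0]],
  [0,[0,0,0],[0,0,0]],
  [0,[0,0,0],[0,0,0]],
  [0,[0,0,0],[0,0,0]],
])

```text
clock: 15.55
ee_pos: [0.439, -0.2326, 0.0772]
eef_rot: [0.0, 0.984, -0.178, 0.001]
wrist_force: [0.5, -0.8, -0.9]
opening: 0.502
grasp_force: 0.0
```

```bash
python3 - <<'E'
from h import *
f,P,W=cam("wrist")
boxes(f,P)
go([.4381,-.2325,.0235],np.radians(69.5))
E
```

```text
c [ 523.1 -374.2] size [23.2 31.6] long ang -51.7 rel case y 43.1 z 0.0306 px [512.  40.] n 2877 hue [0, 0, 0, 0, 0, 0, 0, 0, 0, 4, 0, 0, 0, 0, 0, 0, 0, 0]
c [ 559.1 -236.2] size [31.  22.7] long ang 40.6 rel case y -44.6 z 0.0307 px [251.  70.] n 2536 hue [0, 0, 0, 0, 0, 0, 0, 0, 0, 0, 277, 1301, 0, 0, 0, 0, 0, 0]
c [ 438.2 -232.9] size [30.6 22.8] long ang 69.7 rel case y -15.5 z 0.0305 px [321. 264.] n 1622 hue [0, 6, 921, 0, 0, 0, 0, 0, 0, 1, 0, 0, 0, 0, 0, 0, 0, 0]
q6 1.37 tilt [ 0.002 -0.001 -1.   ] yaw -110.51 rz units -0.001 shift units [-0.028  0.007  1.788]
```

Call:
play_rows([
  [0,[0,0,0.7],[0,0,0]],
  [0,[0,0,0.7],[0,0,0]],
  [0,[0,0,0.38],[0,0,0]],
  [0,[0,0,0],[0,0,0]],
  [1,[0,0,0],[0,0,0]],
  [1,[0,0,0],[0,0,0]],
  [1,[0,0,0],[0,0,0]],
  [1,[0,0,0],[0,0,0]],
  [1,[0,0,-0.3],[0,0,0]],
  [1,[0,0,-0.5],[0,0,0]],
])

```text
clock: 16.6
ee_pos: [0.4376, -0.2319, 0.0462]
eef_rot: [-0.0, 0.984, -0.178, -0.001]
wrist_force: [-0.3, -1.1, 0.0]
opening: 0.339
grasp_force: 25.0
```

Call:
play_rows([
  [1,[0,0,-0.8],[0,0,-0.9]],
  [1,[0,0,-0.8],[0,0,-0.9]],
  [1,[0,0,-0.8],[0,0,-0.82]],
  [1,[0.2,-0.6,0],[0,0,0]],
  [1,[0.33,-1,0],[0,0,0]],
  [1,[0.33,-1,0],[0,0,0]],
  [1,[0.33,-1,0],[0,0,0]],
  [1,[0.33,-1,0],[0,0,0]],
  [1,[0.33,-1,0],[0,0,0]],
  [1,[0.33,-1,0],[0,0,0]],
])

```text
clock: 17.6
ee_pos: [0.5206, -0.0393, 0.1199]
eef_rot: [0.0, 0.999, -0.042, 0.001]
wrist_force: [0.5, 0.3, -0.4]
opening: 0.334
grasp_force: 25.0
```

Call:
play_rows([
  [1,[0.33,-1,0],[0,0,0]],
  [1,[0.33,-1,0],[0,0,0]],
  [1,[0.33,-1,0],[0,0,0]],
  [1,[0.15,-0.58,0],[0,0,0]],
  [1,[0,0,0],[0,0,0]],
  [1,[0,0,0],[0,0,0]],
  [1,[0,0,0],[0,0,0]],
  [1,[0,0,0],[0,0,0]],
  [1,[0,0,0],[0,0,0]],
  [1,[0,0,0],[0,0,0]],
])

```text
clock: 18.6
ee_pos: [0.5631, 0.063, 0.1185]
eef_rot: [0.0, 0.999, -0.042, 0.0]
wrist_force: [0.5, 0.2, 0.2]
opening: 0.34
grasp_force: 25.0
```

```bash
python3 -c "
from h import *
go(case(-31,0,35),np.radians(85.2))"
```

```text
q6 1.71 tilt [ 0. -0. -1.] yaw -94.86 rz units -0.009 shift units [-0.044 -0.015  2.684]
```

Call:
play_rows([
  [1,[-0.04,0,0.7],[0,0,0]],
  [1,[0,0,0.7],[0,0,0]],
  [1,[0,0,0.7],[0,0,0]],
  [1,[0,0,0.4],[0,0,0]],
  [1,[0,0,0.18],[0,0,0]],
  [1,[0,0,0],[0,0,0]],
  [0,[0,0,0],[0,0,0]],
  [0,[0,0,0],[0,0,0]],
  [0,[0,0,0],[0,0,0]],
  [0,[0,0,-0.5],[0,0,0]],
])

```text
clock: 19.6
ee_pos: [0.5606, 0.0635, 0.0513]
eef_rot: [0.0, 0.999, -0.042, -0.002]
wrist_force: [-0.4, -0.4, -0.2]
opening: 0.501
grasp_force: 0.0
```

Call:
play_rows([
  [0,[0,0,-0.8],[0,0,0]],
  [0,[0,0,-0.8],[0,0,0.5]],
  [0,[0,0,-0.8],[0,0,1]],
  [0,[0,0,0],[0,0,1]],
  [0,[0,0,0],[0,0,1]],
  [0,[0,0,0],[0,0,1]],
  [0,[0,0,0],[0,0,1]],
  [0,[0,0,0],[0,0,1]],
  [0,[0,0,0],[0,0,1]],
  [0,[0.3,0.25,0],[0,0,0]],
])

```text
clock: 20.6
ee_pos: [0.5623, 0.0526, 0.1264]
eef_rot: [-0.001, 0.907, -0.421, 0.001]
wrist_force: [-0.0, -0.1, -0.1]
opening: 0.501
grasp_force: 0.0
```

Call:
play_rows([
  [0,[0.9,0.78,0],[0,0,0]],
  [0,[0.9,0.78,0],[0,0,0]],
  [0,[0.9,0.78,0],[0,0,0]],
  [0,[0.9,0.78,0],[0,0,0]],
  [0,[0.9,0.78,0],[0,0,0]],
  [0,[0.9,0.78,0],[0,0,0]],
  [0,[0.9,0.78,0],[0,0,0]],
  [0,[0.9,0.78,0],[0,0,0]],
  [0,[0,0,1],[0,0,0]],
  [0,[0,0,0.5],[0,0,0]],
])

```text
clock: 21.6
ee_pos: [0.5574, -0.2355, 0.0786]
eef_rot: [0.0, 0.907, -0.421, -0.001]
wrist_force: [-0.5, -0.0, -0.2]
opening: 0.5
grasp_force: 0.0
```

```bash
python3 - <<'E'
from h import *
f,P,W=cam("wrist")
boxes(f,P)
go([.559,-.2362,.0235],np.radians(40.4))
E
```

```text
c [ 523.3 -374.4] size [24.  30.7] long ang -52.1 rel case y 42.7 z 0.0305 px [520. 124.] n 2342 hue None
c [ 619.7 -262.1] size [31.1 22.6] long ang 76.3 rel case y -8.9 z 0.0306 px [271. 165.] n 1977 hue [1133, 1, 0, 0, 0, 0, 0, 0, 0, 0, 0, 0, 0, 0, 0, 0, 0, 107]
c [ 559.2 -236.3] size [30.2 22.8] long ang 40.7 rel case y -44.5 z 0.0305 px [320. 258.] n 1613 hue [0, 0, 0, 0, 0, 0, 0, 0, 0, 0, 551, 481, 0, 0, 0, 0, 0, 0]
q6 1.98 tilt [-0.006  0.003 -1.   ] yaw -139.76 rz units -0.027 shift units [ 0.117 -0.018  1.734]
```

Call:
play_rows([
  [0,[0.11,0,0.7],[0,0,0]],
  [0,[0,0,0.7],[0,0,0]],
  [0,[0,0,0.34],[0,0,0]],
  [0,[0,0,0],[0,0,0]],
  [1,[0,0,0],[0,0,0]],
  [1,[0,0,0],[0,0,0]],
  [1,[0,0,0],[0,0,0]],
  [1,[0,0,0],[0,0,0]],
  [1,[0,0,-0.3],[0,0,0]],
  [1,[0,0,-0.5],[0,0,0]],
])

```text
clock: 22.65
ee_pos: [0.5598, -0.2361, 0.0514]
eef_rot: [0.0, 0.907, -0.421, -0.001]
wrist_force: [-0.5, 0.8, -0.5]
opening: 0.333
grasp_force: 25.0
```

Call:
play_rows([
  [1,[0,0,-0.8],[0,0,-1]],
  [1,[0,0,-0.8],[0,0,-1]],
  [1,[0,0,-0.8],[0,0,-1]],
  [1,[0,0,0],[0,0,-1]],
  [1,[0,0,0],[0,0,-1]],
  [1,[0,0,0],[0,0,-1]],
  [1,[0,0,0],[0,0,-1]],
  [1,[0,0,0],[0,0,-0.48]],
  [1,[0.02,-0.6,0],[0,0,0]],
  [1,[0.03,-0.9,0],[0,0,0]],
])

```text
clock: 23.65
ee_pos: [0.5659, -0.1914, 0.1247]
eef_rot: [0.0, 0.999, -0.045, 0.0]
wrist_force: [0.3, -0.3, -0.7]
opening: 0.333
grasp_force: 25.0
```

Call:
play_rows([
  [1,[0.03,-1,0],[0,0,0]],
  [1,[0.03,-1,0],[0,0,0]],
  [1,[0.03,-1,0],[0,0,0]],
  [1,[0.03,-1,0],[0,0,0]],
  [1,[0.03,-1,0],[0,0,0]],
  [1,[0.03,-1,0],[0,0,0]],
  [1,[0.03,-1,0],[0,0,0]],
  [1,[0.03,-1,0],[0,0,0]],
  [1,[0,-0.45,0],[0,0,0]],
  [1,[0,0,0],[0,0,0]],
])

```text
clock: 24.65
ee_pos: [0.5947, 0.0624, 0.1243]
eef_rot: [-0.0, 0.999, -0.042, 0.0]
wrist_force: [-0.4, -0.5, -0.8]
opening: 0.339
grasp_force: 25.0
```

```bash
python3 -c "
from h import *
go(case(0,0,35),np.radians(85.2))"
```

```text
q6 1.7 tilt [ 0.  0. -1.] yaw -94.8 rz units -0.0 shift units [-0.062  0.053  2.878]
```

Call:
play_rows([
  [1,[-0.06,0.05,0.8],[0,0,0]],
  [1,[0,0,0.8],[0,0,0]],
  [1,[0,0,0.7],[0,0,0]],
  [1,[0,0,0.4],[0,0,0]],
  [1,[0,0,0.18],[0,0,0]],
  [1,[0,0,0],[0,0,0]],
  [0,[0,0,0],[0,0,0]],
  [0,[0,0,0],[0,0,0]],
  [0,[0,0,0],[0,0,0]],
  [0,[0,0,-0.5],[0,0,0]],
])

```text
clock: 25.65
ee_pos: [0.5913, 0.0586, 0.0501]
eef_rot: [0.0, 0.999, -0.043, -0.003]
wrist_force: [0.1, -0.1, -0.5]
opening: 0.499
grasp_force: 0.0
```

Call:
play_rows([
  [0,[0,0,-0.8],[0,0,0]],
  [0,[0,0,-0.8],[0,0,0.74]],
  [0,[0,0,-0.8],[0,0,0.74]],
  [0,[0.2,0.6,0],[0,0,0]],
  [0,[0.33,1,0],[0,0,0]],
  [0,[0.33,1,0],[0,0,0]],
  [0,[0.33,1,0],[0,0,0]],
  [0,[0.33,1,0],[0,0,0]],
  [0,[0.33,1,0],[0,0,0]],
  [0,[0.33,1,0],[0,0,0]],
])

```text
clock: 26.65
ee_pos: [0.6093, -0.1503, 0.1256]
eef_rot: [0.0, 0.993, -0.12, 0.0]
wrist_force: [0.3, -0.4, 0.2]
opening: 0.498
grasp_force: 0.0
```

Call:
play_rows([
  [0,[0.33,1,0],[0,0,0]],
  [0,[0.33,1,0],[0,0,0]],
  [0,[0.33,1,0],[0,0,0]],
  [0,[0.25,0.65,0],[0,0,0]],
  [0,[0,0,0.8],[0,0,0]],
  [0,[0,0,0.7],[0,0,0]],
  [0,[0,0,0],[0,0,0]],
  [0,[0,0,0],[0,0,0]],
  [0,[0,0,0],[0,0,0]],
  [0,[0,0,0],[0,0,0]],
])

```text
clock: 27.65
ee_pos: [0.62, -0.2643, 0.0816]
eef_rot: [0.0, 0.993, -0.12, 0.001]
wrist_force: [-0.2, 0.1, 0.5]
opening: 0.5
grasp_force: 0.0
```

```bash
python3 - <<'E'
from h import *
f,P,W=cam("wrist")
boxes(f,P)
go([.6197,-.2621,.0235],np.radians(76.3))
E
```

```text
c [ 620.4 -262.3] size [30.2 22.5] long ang 77.1 rel case y -8.1 z 0.0304 px [317. 261.] n 1557 hue [467, 0, 0, 0, 0, 0, 0, 0, 0, 0, 0, 0, 0, 0, 0, 0, 0, 549]
q6 1.36 tilt [ 0.002 -0.001 -1.   ] yaw -103.79 rz units -0.015 shift units [-0.024 -0.069  1.925]
```

Call:
play_rows([
  [0,[0,-0.07,0.7],[0,0,0]],
  [0,[0,0,0.7],[0,0,0]],
  [0,[0,0,0.5],[0,0,0]],
  [0,[0,0,0],[0,0,0]],
  [1,[0,0,0],[0,0,0]],
  [1,[0,0,0],[0,0,0]],
  [1,[0,0,0],[0,0,0]],
  [1,[0,0,0],[0,0,0]],
  [1,[0,0,-0.3],[0,0,0]],
  [1,[0,0,-0.5],[0,0,0]],
])

```text
clock: 28.7
ee_pos: [0.6189, -0.2617, 0.0459]
eef_rot: [-0.0, 0.993, -0.12, -0.001]
wrist_force: [-1.0, -0.3, -1.2]
opening: 0.339
grasp_force: 25.0
```

Call:
play_rows([
  [1,[0,0,-0.8],[0,0,0]],
  [1,[0,0,-0.8],[0,0,-0.74]],
  [1,[0,0,-0.8],[0,0,-0.74]],
  [1,[0,-0.6,0],[0,0,0]],
  [1,[-0.1,-1,0],[0,0,0]],
  [1,[-0.1,-1,0],[0,0,0]],
  [1,[-0.1,-1,0],[0,0,0]],
  [1,[-0.1,-1,0],[0,0,0]],
  [1,[-0.1,-1,0],[0,0,0]],
  [1,[-0.1,-1,0],[0,0,0]],
])

```text
clock: 29.7
ee_pos: [0.618, -0.0607, 0.1175]
eef_rot: [-0.0, 0.999, -0.044, -0.001]
wrist_force: [0.4, 0.1, -0.3]
opening: 0.339
grasp_force: 25.0
```

Call:
play_rows([
  [1,[-0.1,-1,0],[0,0,0]],
  [1,[-0.1,-1,0],[0,0,0]],
  [1,[0,-1,0],[0,0,0]],
  [1,[0,-1,0],[0,0,0]],
  [1,[0,0,0],[0,0,0]],
  [1,[0,0,0],[0,0,0]],
  [1,[0,0,0],[0,0,0]],
  [1,[0,0,0],[0,0,0]],
  [1,[0,0,0],[0,0,0]],
  [1,[0,0,0],[0,0,0]],
])

```text
clock: 30.7
ee_pos: [0.6232, 0.056, 0.1185]
eef_rot: [0.0, 0.999, -0.044, 0.0]
wrist_force: [0.1, 1.5, -1.0]
opening: 0.341
grasp_force: 25.0
```

```bash
python3 -c "
from h import *
go(case(31,0,35),np.radians(85.2))"
```

```text
q6 1.69 tilt [ 0. -0. -1.] yaw -95.0 rz units -0.034 shift units [ 0.008 -0.08   2.682]
```

Call:
play_rows([
  [1,[0,-0.08,0.7],[0,0,-0.03]],
  [1,[0,0,0.7],[0,0,0]],
  [1,[0,0,0.7],[0,0,0]],
  [1,[0,0,0.4],[0,0,0]],
  [1,[0,0,0.18],[0,0,0]],
  [1,[0,0,0],[0,0,0]],
  [0,[0,0,0],[0,0,0]],
  [0,[0,0,0],[0,0,0]],
  [0,[0,0,0],[0,0,0]],
  [0,[0,0,-0.5],[0,0,0]],
])

```text
clock: 31.7
ee_pos: [0.6219, 0.0591, 0.051]
eef_rot: [0.0, 0.999, -0.041, -0.002]
wrist_force: [-0.3, -0.0, -0.1]
opening: 0.498
grasp_force: 0.0
```

Call:
play_rows([
  [0,[0,0,-0.8],[0,0,0]],
  [0,[0,0,-0.8],[0,0,-1]],
  [0,[0,0,-0.8],[0,0,-1]],
  [0,[0,0,0],[0,0,-1]],
  [0,[0,0,0],[0,0,-1]],
  [0,[0,0,0],[0,0,-1]],
  [0,[0,0,0],[0,0,-1]],
  [0,[0,0,0],[0,0,-1]],
  [0,[0,0,0],[0,0,-0.13]],
  [0,[-0.5,0.41,0],[0,0,0]],
])

```text
clock: 32.7
ee_pos: [0.6194, 0.0418, 0.126]
eef_rot: [-0.0, 0.945, 0.326, 0.001]
wrist_force: [0.0, 0.3, 0.0]
opening: 0.504
grasp_force: 0.0
```

Call:
play_rows([
  [0,[-1,0.8,0],[0,0,0]],
  [0,[-1,0.8,0],[0,0,0]],
  [0,[-1,0.8,0],[0,0,0]],
  [0,[-1,0.8,0],[0,0,0]],
  [0,[-1,0.8,0],[0,0,0]],
  [0,[-1,0.8,0],[0,0,0]],
  [0,[-1,0.8,0],[0,0,0]],
  [0,[-1,0.8,0],[0,0,0]],
  [0,[-1,0.8,0],[0,0,0]],
  [0,[-1,0.8,0],[0,0,0]],
])

```text
clock: 33.7
ee_pos: [0.5303, -0.3352, 0.1261]
eef_rot: [0.0, 0.946, 0.325, 0.0]
wrist_force: [0.6, -0.1, -0.3]
opening: 0.502
grasp_force: 0.0
```

Call:
play_rows([
  [0,[-0.9,0.7,0],[0,0,0]],
  [0,[0,0.1,0.8],[0,0,0]],
  [0,[0,0,0.7],[0,0,0]],
  [0,[0,0,0],[0,0,0]],
  [0,[0,0,0],[0,0,0]],
  [0,[0,0,0],[0,0,0]],
  [0,[0,0,0],[0,0,0]],
  [0,[0,0,0],[0,0,0]],
  [0,[0,0,0],[0,0,0]],
  [0,[0,0,0],[0,0,0]],
])

```text
clock: 34.7
ee_pos: [0.5243, -0.3692, 0.0803]
eef_rot: [0.0, 0.945, 0.326, 0.0]
wrist_force: [-0.3, -0.3, -0.6]
opening: 0.501
grasp_force: 0.0
```

```bash
python3 - <<'E'
from h import *
f,P,W=cam("wrist")
boxes(f,P)
go([.5233,-.3744,.0235],np.radians(-52))
E
```

```text
c [ 523.7 -374.2] size [22.9 30.3] long ang -51.5 rel case y 43.3 z 0.0305 px [323. 267.] n 1553 hue [0, 0, 0, 0, 0, 0, 0, 0, 0, 0, 1, 0, 0, 0, 0, 0, 0, 0]
q6 0.24 tilt [ 0. -0. -1.] yaw -51.97 rz units 0.005 shift units [-0.132  0.119  1.89 ]
```

Call:
play_rows([
  [0,[-0.12,0.11,0.7],[0,0,0]],
  [0,[0,0,0.7],[0,0,0]],
  [0,[0,0,0.48],[0,0,0]],
  [0,[0,0,0],[0,0,0]],
  [1,[0,0,0],[0,0,0]],
  [1,[0,0,0],[0,0,0]],
  [1,[0,0,0],[0,0,0]],
  [1,[0,0,0],[0,0,0]],
  [1,[0,0,-0.3],[0,0,0]],
  [1,[0,0,-0.5],[0,0,0]],
])

```text
clock: 35.75
ee_pos: [0.5228, -0.3735, 0.0473]
eef_rot: [-0.001, 0.945, 0.326, -0.001]
wrist_force: [0.4, -0.1, -0.6]
opening: 0.341
grasp_force: 25.0
```

Call:
play_rows([
  [1,[0,0,-0.8],[0,0,0.5]],
  [1,[0,0,-0.8],[0,0,1]],
  [1,[0,0,-0.8],[0,0,1]],
  [1,[0,0,0],[0,0,1]],
  [1,[0,0,0],[0,0,1]],
  [1,[0,0,0],[0,0,1]],
  [1,[0,0,0],[0,0,1]],
  [1,[0,0,0],[0,0,0.63]],
  [1,[0.1,-0.65,0],[0,0,0]],
  [1,[0.2,-1,0],[0,0,0]],
])

```text
clock: 36.75
ee_pos: [0.5363, -0.3255, 0.1207]
eef_rot: [0.0, 0.999, -0.042, 0.0]
wrist_force: [-0.3, 0.0, -0.8]
opening: 0.341
grasp_force: 25.0
```

Call:
play_rows([
  [1,[0.2,-1,0],[0,0,0]],
  [1,[0.2,-1,0],[0,0,0]],
  [1,[0.2,-1,0],[0,0,0]],
  [1,[0.25,-1,0],[0,0,0]],
  [1,[0.25,-1,0],[0,0,0]],
  [1,[0.25,-1,0],[0,0,0]],
  [1,[0.25,-1,0],[0,0,0]],
  [1,[0.25,-1,0],[0,0,0]],
  [1,[0.25,-1,0],[0,0,0]],
  [1,[0.25,-1,0],[0,0,0]],
])

```text
clock: 37.75
ee_pos: [0.6317, -0.0298, 0.1208]
eef_rot: [-0.0, 0.999, -0.04, 0.001]
wrist_force: [0.9, -0.7, -0.8]
opening: 0.339
grasp_force: 25.0
```

Call:
play_rows([
  [1,[0.25,-1,0],[0,0,0]],
  [1,[0.25,-1,0],[0,0,0]],
  [1,[0,-0.9,0],[0,0,0]],
  [1,[0,0,0],[0,0,0]],
  [1,[0,0,0],[0,0,0]],
  [1,[0,0,0],[0,0,0]],
  [1,[0,0,0],[0,0,0]],
  [1,[0,0,0],[0,0,0]],
  [1,[0,0,0],[0,0,0]],
  [1,[0,0,0],[0,0,0]],
])

```text
clock: 38.75
ee_pos: [0.6537, 0.0527, 0.1196]
eef_rot: [0.0, 0.999, -0.042, 0.0]
wrist_force: [-0.1, -0.4, 0.7]
opening: 0.341
grasp_force: 25.0
```

```bash
python3 -c "
from h import *
go(case(62,0,35),np.radians(85.2))"
```

```text
q6 1.68 tilt [ 0. -0. -1.] yaw -94.78 rz units 0.003 shift units [ 0.018 -0.105  2.722]
```

Call:
play_rows([
  [1,[0.02,-0.1,0.7],[0,0,0]],
  [1,[0,0,0.7],[0,0,0]],
  [1,[0,0,0.7],[0,0,0]],
  [1,[0,0,0.4],[0,0,0]],
  [1,[0,0,0.2],[0,0,0]],
  [1,[0,0,0],[0,0,0]],
  [0,[0,0,0],[0,0,0]],
  [0,[0,0,0],[0,0,0]],
  [0,[0,0,0],[0,0,0]],
  [0,[0,0,-0.5],[0,0,0]],
])

```text
clock: 39.75
ee_pos: [0.6531, 0.056, 0.0515]
eef_rot: [0.0, 0.999, -0.041, -0.002]
wrist_force: [-0.3, 0.6, 0.1]
opening: 0.502
grasp_force: 0.0
```

Call:
play_rows([
  [0,[0,0,-1],[0,0,0]],
  [0,[0,0,-1],[0,0,0]],
  [0,[0,0,-1],[0,0,0]],
  [0,[-0.6,-0.8,-1],[0,0,0]],
  [0,[-0.7,-1,-1],[0,0,0]],
  [0,[-0.7,-1,0],[0,0,0]],
  [0,[-0.7,-1,0],[0,0,0]],
  [0,[-0.7,-1,0],[0,0,0]],
  [0,[-0.7,-1,0],[0,0,0]],
  [0,[-0.7,-1,0],[0,0,0]],
])

```text
clock: 40.75
ee_pos: [0.5271, 0.2725, 0.2053]
eef_rot: [-0.0, 0.999, -0.041, 0.001]
wrist_force: [0.9, 0.0, -0.3]
opening: 0.499
grasp_force: 0.0
```

```bash
cat >> h.py <<'E'
def pins(f,P):
    H=hsv(f); m=cv2.inRange(H,(3,150,80),(15,255,255))&(((P[...,0]<.535)&(P[...,2]>.01)).astype(np.uint8)*255)
    k,L,S,C=cv2.connectedComponentsWithStats(m)
    for i in range(1,k):
        if S[i,4]>80:
            q=P[L==i]; lo,hi=np.percentile(q[:,0],[2,98]); mid=q[np.abs(q[:,0]-(lo+hi)/2)<.008]
            c=np.median(mid,0); cs=(c-C0)@np.array([[np.cos(YC),-np.sin(YC),0],[np.sin(YC),np.cos(YC),0],[0,0,1]]).T
            R=np.array([[np.cos(YC),np.sin(YC)],[-np.sin(YC),np.cos(YC)]]); xy=R@(c-C0)[:2]
            print("pin px",np.round(C[i]),"n",S[i,4],"x",np.round([lo,hi],3),"mid",np.round(c,4),"case",np.round(xy*1000,1),"top z case",round((np.percentile(q[:,2],90)-C0[2])*1000,1))
E
python3 - <<'E'
from h import *
f,P,W=cam("wrist"); cv2.imwrite("pics/w4.png",f["img"][:,:,::-1]); pins(f,P)
go([.5036,.3048,.15],np.radians(85.2))
E
```

```text
pin px [383. 228.] n 118 x [0.504 0.521] mid [0.5139 0.2103 0.036 ] case [-91.  142.2] top z case 34.1
pin px [285. 249.] n 379 x [0.487 0.529] mid [0.5083 0.3059 0.0632] case [-104.6  237. ] top z case 61.2
q6 2.08 tilt [-0.     0.004 -1.   ] yaw -94.49 rz units 0.051 shift units [-0.768 -0.86   1.848]
```

View pics/w4.png

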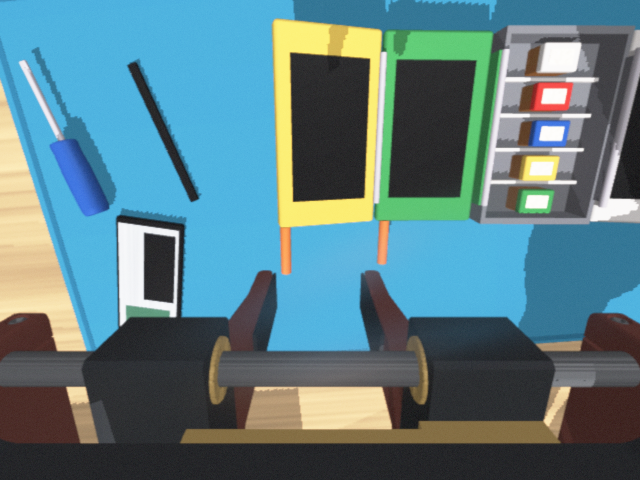

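Call:
play_rows([
  [0,[-0.44,-0.52,0],[0,0,0.05]],
  [0,[-0.44,-0.52,0],[0,0,0]],
  [0,[0,0,0.9],[0,0,0]],
  [0,[0,0,0.9],[0,0,0]],
  [0,[0,0,0.9],[0,0,0]],
  [0,[0,0,0.7],[0,0,0]],
  [0,[0,0,0],[0,0,0]],
  [0,[0,0,0],[0,0,0]],
  [0,[0,0,0],[0,0,0]],
  [0,[0,0,0],[0,0,0]],
])

```text
clock: 41.8
ee_pos: [0.5051, 0.305, 0.1039]
eef_rot: [-0.001, 0.999, -0.044, 0.001]
wrist_force: [-0.1, 0.2, 0.1]
opening: 0.498
grasp_force: 0.0
```

```bash
python3 - <<'E'
from h import *
f,P,W=cam("wrist"); cv2.imwrite("pics/w5.png",f["img"][:,:,::-1]); pins(f,P)
go(case(-109.5,236.5,44),np.radians(85.2))
E
```

```text
pin px [453. 256.] n 502 x [0.478 0.52 ] mid [0.4976 0.2128 0.0357] case [-107.5  143.3] top z case 33.9
pin px [318. 243.] n 305 x [0.511 0.53 ] mid [0.5222 0.305  0.0629] case [-90.7 237.3] top z case 61.0
q6 2.14 tilt [ 0.002  0.001 -1.   ] yaw -95.05 rz units -0.042 shift units [-0.056 -0.023  1.883]
```

Call:
play_rows([
  [0,[-0.05,0,0.7],[0,0,-0.04]],
  [0,[0,0,0.7],[0,0,0]],
  [0,[0,0,0.48],[0,0,0]],
  [0,[0,0,0],[0,0,0]],
  [1,[0,0,0],[0,0,0]],
  [1,[0,0,0],[0,0,0]],
  [1,[0,0,0],[0,0,0]],
  [1,[0,0,0],[0,0,0]],
  [1,[0,0,0],[0,0,0]],
  [1,[0,0,0],[0,0,0]],
], squeeze=20)

```text
clock: 42.85
ee_pos: [0.5031, 0.3053, 0.0459]
eef_rot: [-0.001, 0.999, -0.042, 0.0]
wrist_force: [-0.3, 2.1, 1.9]
opening: 0.109
grasp_force: 20.0
```

```bash
cat >> h.py <<'E'
def arc(hy,hz,r,a0,a1,n):
    """tool-unit rows for pin arc in case y-z plane, flipped yaw (tool y=-case y)"""
    a=np.radians(np.linspace(a0,a1,n+1)); y=r*np.cos(a); z=r*np.sin(a)
    for i in range(n): print(i,round(-(y[i+1]-y[i])/30,2),round(-(z[i+1]-z[i])/30,2), end=" | ")
    print()
def incase():
    p,R,o=pose(); d=p-C0; c,s=np.cos(YC),np.sin(YC); print("tcp case mm",np.round([1000*(c*d[0]+s*d[1]),1000*(-s*d[0]+c*d[1]),1000*d[2]],1),"F",np.round(o["wrist_force"],1),"open",round(o["opening"]*88,1),"grip",round(float(o["grasp_force"]),1))
E
python3 -c "
from h import *
incase(); arc(150.5,32.5,88.2,14.8,176,20)"
```

```text
tcp case mm [-109.8  236.    42.9] F [-0.3  2.1  1.9] open 9.5 grip 20.0
0 0.13 -0.39 | 1 0.19 -0.37 | 2 0.24 -0.34 | 3 0.28 -0.3 | 4 0.32 -0.26 | 5 0.35 -0.21 | 6 0.38 -0.16 | 7 0.4 -0.11 | 8 0.41 -0.05 | 9 0.41 0.01 | 10 0.41 0.07 | 11 0.39 0.12 | 12 0.37 0.18 | 13 0.34 0.23 | 14 0.31 0.27 | 15 0.27 0.32 | 16 0.22 0.35 | 17 0.17 0.38 | 18 0.11 0.4 | 19 0.06 0.41 |
```

Call:
play_rows([
  [1,[0,0.13,-0.39],[0,0,0]],
  [1,[0,0.19,-0.37],[0,0,0]],
  [1,[0,0.24,-0.34],[0,0,0]],
  [1,[0,0.28,-0.3],[0,0,0]],
  [1,[0,0.32,-0.26],[0,0,0]],
  [1,[0,0.35,-0.21],[0,0,0]],
  [1,[0,0.38,-0.16],[0,0,0]],
  [1,[0,0.4,-0.11],[0,0,0]],
  [1,[0,0.41,-0.05],[0,0,0]],
  [1,[0,0.41,0.01],[0,0,0]],
])

```text
clock: 43.85
ee_pos: [0.4952, 0.2126, 0.1128]
eef_rot: [-0.001, 0.999, -0.041, 0.001]
wrist_force: [-1.0, 3.6, 2.9]
opening: 0.108
grasp_force: 20.0
```

```bash
python3 -c "
from h import *
incase()"
```

```text
tcp case mm [-109.9  142.9  109.8] F [-1.   3.6  2.9] open 9.5 grip 20.0
```

Call:
play_rows([
  [1,[0,0.41,0.07],[0,0,0]],
  [1,[0,0.39,0.12],[0,0,0]],
  [1,[0,0.37,0.18],[0,0,0]],
  [1,[0,0.34,0.23],[0,0,0]],
  [1,[0,0.31,0.27],[0,0,0]],
  [1,[0,0.27,0.32],[0,0,0]],
  [1,[0,0.22,0.35],[0,0,0]],
  [1,[0,0.17,0.38],[0,0,0]],
  [1,[0,0.11,0.4],[0,0,0]],
  [1,[0,0.06,0.45],[0,0,0]],
])

```text
clock: 44.85
ee_pos: [0.4881, 0.1318, 0.0263]
eef_rot: [0.001, 0.999, -0.042, -0.0]
wrist_force: [0.6, -1.3, 2.7]
opening: 0.107
grasp_force: 20.0
```

```bash
python3 -c "
from h import *
incase()"
```

```text
tcp case mm [-110.2   61.8   23.3] F [ 0.6 -1.3  2.7] open 9.4 grip 20.0
```

Call:
play_rows([
  [1,[0,0,0.1],[0,0,0]],
  [1,[0,0,0.1],[0,0,0]],
  [1,[0,0,0.1],[0,0,0]],
  [1,[0,0,0],[0,0,0]],
  [1,[0,0,0],[0,0,0]],
  [1,[0,0,0],[0,0,0]],
  [1,[0,0,0],[0,0,0]],
  [1,[0,0,0],[0,0,0]],
  [1,[0,0,0],[0,0,0]],
  [1,[0,0,0],[0,0,0]],
])

```text
clock: 45.85
ee_pos: [0.489, 0.1318, 0.0216]
eef_rot: [0.001, 0.999, -0.042, 0.001]
wrist_force: [-9.7, -4.9, 22.3]
opening: 0.111
grasp_force: 20.0
```

```bash
python3 -c "
from h import *
incase()"
```

```text
tcp case mm [-109.3   61.9   18.6] F [-9.7 -4.9 22.3] open 9.8 grip 20.0
```

Call:
play_rows([
  [1,[0,0,-0.2],[0,0,0]],
  [0,[0,0,0],[0,0,0]],
  [0,[0,0,0],[0,0,0]],
  [0,[0,0,0],[0,0,0]],
  [0,[0,0,-0.6],[0,0,0]],
  [0,[0,0,-1],[0,0,0]],
  [0,[0,-0.6,-1],[0,0,0]],
  [0,[0,-1,-0.5],[0,0,0]],
  [0,[0,-1,0],[0,0,0]],
  [0,[0,0,0],[0,0,0]],
])

```text
clock: 46.85
ee_pos: [0.4947, 0.2131, 0.1173]
eef_rot: [-0.001, 0.999, -0.04, -0.0]
wrist_force: [-0.3, -0.3, -0.4]
opening: 0.497
grasp_force: 0.0
```

```bash
python3 - <<'E'
from h import *
f,P,W=cam("wrist"); cv2.imwrite("pics/w6.png",f["img"][:,:,::-1]); pins(f,P); incase()
go(case(-109.5,140,15),np.radians(85.2))
E
```

```text
pin px [323. 240.] n 570 x [0.48  0.518] mid [0.4993 0.2101 0.0335] case [-105.5  140.7] top z case 31.6
pin px [434. 248.] n 703 x [0.471 0.514] mid [0.4925 0.1339 0.0489] case [-105.9   64.3] top z case 47.0
tcp case mm [-110.5  141.6  113.7] F [ 0.2 -0.7 -0.2] open 44.2 grip 0.0
q6 1.99 tilt [-0.001 -0.    -1.   ] yaw -94.66 rz units 0.023 shift units [0.034 0.055 3.289]
```

View pics/w6.png

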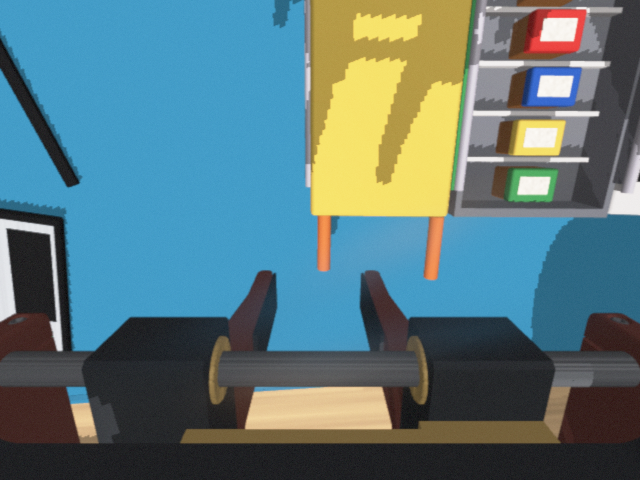

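```bash
python3 - <<'E'
from h import *
f,P,W=cam("wrist"); H=hsv(f)
m=(cv2.inRange(H,(18,120,60),(34,255,255))>0)&(P[...,2]>.04)&(P[...,1]>.1)&(P[...,2]<.09)
q=P[m]; A=np.c_[q[:,:2],np.ones(len(q))]
for _ in range(3):
    k=np.linalg.lstsq(A,q[:,2],rcond=None)[0]; r=q[:,2]-A@k; s=np.abs(r)<.002; A=A[s];q=q[s]
print(len(q),"slope deg x,y",np.degrees(k[:2]),"z at mid",k@[.6,.17,1])
b=(H[...,0]>95)&(H[...,0]<110)&(H[...,1]>150)&(np.abs(P[...,2])<.02); q=P[b];A=np.c_[q[:,:2],np.ones(len(q))];print("mat",np.degrees(np.linalg.lstsq(A,q[:,2],rcond=None)[0][:2]),np.median(q[:,2]))
E
```

```text
31726 slope deg x,y [-0.06628026 -1.45623538] z at mid 0.04946612813659025
mat [0.03323415 0.00191023] 0.0034368157474689576
```

Call:
play_rows([
  [1,[0.57,0.82,0],[0,0,0]],
  [1,[0.57,0.82,0],[0,0,0]],
  [1,[0.57,0.82,0],[0,0,0]],
  [1,[0,0,0.6],[0,0,0]],
  [1,[0,0,0.6],[0,0,0]],
  [1,[0,0,0.6],[0,0,0]],
  [1,[0,0,0.1],[0,0,0]],
  [1,[0,0,0.1],[0,0,0]],
  [1,[0,0,0.1],[0,0,0]],
  [1,[0,0,0],[0,0,0]],
])

```text
clock: 47.95
ee_pos: [0.5402, 0.1321, 0.0563]
eef_rot: [0.0, 0.999, -0.042, 0.001]
wrist_force: [-1.1, -0.3, 1.7]
opening: -0.002
grasp_force: 1.1
```

```bash
python3 -c "
from h import *
incase()"
```

```text
tcp case mm [-58.3  66.5  53.3] F [-1.1 -0.3  1.7] open -0.2 grip 1.1
```

Call:
play_rows([
  [1,[0,0,0.1],[0,0,0]],
  [1,[0,0,0.1],[0,0,0]],
  [1,[0,0,0],[0,0,0]],
  [1,[0,0,0],[0,0,0]],
  [1,[0,0,0],[0,0,0]],
  [1,[0,0,0],[0,0,0]],
  [1,[0,0,0],[0,0,0]],
  [1,[0,0,0],[0,0,0]],
  [1,[0,0,0],[0,0,0]],
  [1,[0,0,0],[0,0,0]],
])

```text
clock: 48.95
ee_pos: [0.5406, 0.1321, 0.0554]
eef_rot: [0.0, 0.999, -0.042, 0.002]
wrist_force: [-15.0, -4.3, 28.6]
opening: 0.003
grasp_force: 14.1
```

Call:
play_rows([
  [1,[0,0,0.1],[0,0,0]],
  [1,[0,0,0.05],[0,0,0]],
  [1,[0,0,0],[0,0,0]],
  [1,[0,0,0],[0,0,0]],
  [1,[0,0,0],[0,0,0]],
  [1,[0,0,0],[0,0,0]],
  [1,[0,0,0],[0,0,0]],
  [1,[0,0,0],[0,0,0]],
  [1,[0,0,0],[0,0,0]],
  [1,[0,0,0],[0,0,0]],
])

```text
clock: 49.95
ee_pos: [0.5408, 0.1321, 0.0548]
eef_rot: [0.0, 0.999, -0.042, 0.003]
wrist_force: [-24.5, -6.6, 47.1]
opening: 0.002
grasp_force: 23.1
```

Call:
play_rows([
  [1,[0,0,-0.5],[0,0,0]],
  [0,[0,0,-1],[0,0,0]],
  [0,[0,-0.5,-0.5],[0,0,0]],
  [0,[-0.85,-1,0],[0,0,0]],
  [0,[-0.85,-1,0],[0,0,0]],
  [0,[0,0,0],[0,0,0]],
  [0,[0,0,0],[0,0,0]],
  [0,[0,0,0],[0,0,0]],
  [0,[0,0,0],[0,0,0]],
  [0,[0,0,0],[0,0,0]],
])

```text
clock: 50.95
ee_pos: [0.4957, 0.2107, 0.104]
eef_rot: [0.0, 0.999, -0.043, -0.0]
wrist_force: [-0.4, 0.2, -0.3]
opening: 0.501
grasp_force: 0.0
```

```bash
cat >> h.py <<'E'
def slope(P,m):
    q=P[m]; A=np.c_[q[:,:2],np.ones(len(q))]
    for _ in range(4):
        k=np.linalg.lstsq(A,q[:,2],rcond=None)[0]; r=q[:,2]-A@k; s=np.abs(r)<.003; A=A[s];q=q[s]
    print(len(q),"slope deg x,y",np.round(np.degrees(k[:2]),2),"mean",np.round(q.mean(0),4))
E
python3 - <<'E'
from h import *
f,P,W=cam("wrist"); H=hsv(f); pins(f,P)
slope(P,(cv2.inRange(H,(18,120,60),(34,255,255))>0)&(P[...,2]>.04)&(P[...,1]>.1)&(P[...,2]<.09))
incase(); go(case(-109.5,140,15),np.radians(85.2))
E
```

```text
pin px [320. 244.] n 543 x [0.485 0.518] mid [0.5018 0.2097 0.0336] case [-103.   140.6] top z case 31.7
pin px [435. 254.] n 793 x [0.471 0.514] mid [0.4924 0.1341 0.0465] case [-106.1   64.4] top z case 44.7
34449 slope deg x,y [ 0.05 -0.06] mean [0.586  0.1656 0.0484]
tcp case mm [-109.3  141.2  100.9] F [ 0.  -0.2  0.7] open 44.0 grip 0.0
q6 2.0 tilt [-0. -0. -1.] yaw -94.88 rz units -0.014 shift units [-0.008  0.038  2.864]
```

Call:
play_rows([
  [0,[0,0.04,0.8],[0,0,0]],
  [0,[0,0,0.8],[0,0,0]],
  [0,[0,0,0.8],[0,0,0]],
  [0,[0,0,0.42],[0,0,0]],
  [0,[0,0,0],[0,0,0]],
  [1,[0,0,0],[0,0,0]],
  [1,[0,0,0],[0,0,0]],
  [1,[0,0,0],[0,0,0]],
  [1,[0,0,0],[0,0,0]],
  [1,[0,0,0],[0,0,0]],
], squeeze=40)

```text
clock: 52.0
ee_pos: [0.4955, 0.209, 0.0202]
eef_rot: [0.001, 0.999, -0.042, 0.0]
wrist_force: [-0.7, -2.2, 4.3]
opening: 0.105
grasp_force: 40.0
```

```bash
python3 -c "
from h import *
incase(); arc(52,46,90.25,-12.8,167.2,20)"
```

```text
tcp case mm [-109.3  139.4   17.2] F [-0.7 -2.2  4.3] open 9.2 grip 40.0
0 -0.07 -0.47 | 1 0.01 -0.47 | 2 0.08 -0.47 | 3 0.15 -0.45 | 4 0.22 -0.42 | 5 0.28 -0.38 | 6 0.34 -0.33 | 7 0.39 -0.27 | 8 0.42 -0.21 | 9 0.45 -0.14 | 10 0.47 -0.07 | 11 0.47 0.01 | 12 0.47 0.08 | 13 0.45 0.15 | 14 0.42 0.22 | 15 0.38 0.28 | 16 0.33 0.34 | 17 0.27 0.39 | 18 0.21 0.42 | 19 0.14 0.45 |
```

Call:
play_rows([
  [1,[0,-0.07,-0.47],[0,0,0]],
  [1,[0,0.01,-0.47],[0,0,0]],
  [1,[0,0.08,-0.47],[0,0,0]],
  [1,[0,0.15,-0.45],[0,0,0]],
  [1,[0,0.22,-0.42],[0,0,0]],
  [1,[0,0.28,-0.38],[0,0,0]],
  [1,[0,0.34,-0.33],[0,0,0]],
  [1,[0,0.39,-0.27],[0,0,0]],
  [1,[0,0.42,-0.21],[0,0,0]],
  [1,[0,0.45,-0.14],[0,0,0]],
])

```text
clock: 53.0
ee_pos: [0.4902, 0.1475, 0.1327]
eef_rot: [-0.006, 0.999, -0.04, 0.003]
wrist_force: [-4.6, 12.9, 10.7]
opening: 0.104
grasp_force: 40.0
```

```bash
python3 -c "
from h import *
incase()"
```

```text
tcp case mm [-109.3   77.6  129.7] F [-4.6 12.9 10.7] open 9.2 grip 40.0
```

Call:
play_rows([
  [1,[0,0.47,-0.07],[0,0,0]],
  [1,[0,0.47,0.01],[0,0,0]],
  [1,[0,0.47,0.08],[0,0,0]],
  [1,[0,0.45,0.15],[0,0,0]],
  [1,[0,0.42,0.22],[0,0,0]],
  [1,[0,0.38,0.28],[0,0,0]],
  [1,[0,0.33,0.34],[0,0,0]],
  [1,[0,0.27,0.39],[0,0,0]],
  [1,[0,0.21,0.42],[0,0,0]],
  [1,[0,0.14,0.45],[0,0,0]],
])

```text
clock: 54.0
ee_pos: [0.4807, 0.0341, 0.0612]
eef_rot: [0.0, 0.999, -0.042, 0.001]
wrist_force: [-2.6, 1.3, 7.7]
opening: 0.106
grasp_force: 40.0
```

```bash
python3 - <<'E'
from h import *
incase(); f,P,W=cam("scene"); cv2.imwrite("pics/s7.png",cv2.resize(f["img"][130:330,200:520,::-1],(800,500)))
E
```

```text
tcp case mm [-109.4  -36.2   58.2] F [-2.6  1.3  7.7] open 9.3 grip 40.0
```

View pics/s7.png

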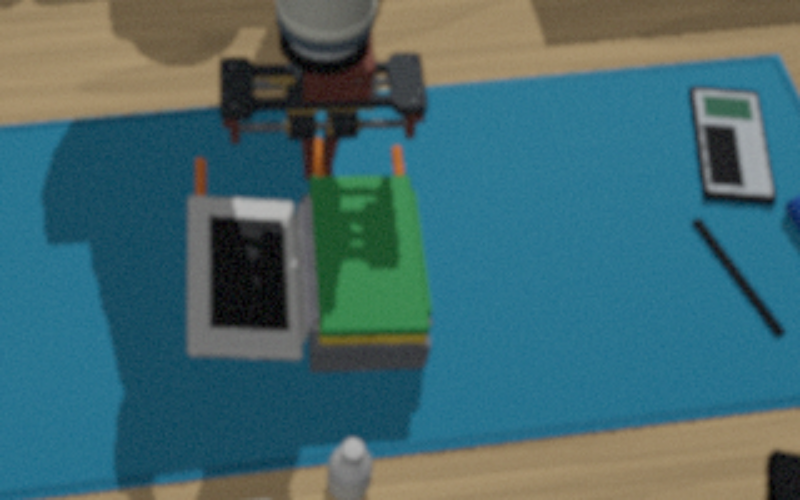

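Call:
play_rows([
  [0,[0,0,0],[0,0,0]],
  [0,[0,0,0],[0,0,0]],
  [0,[0,0,0],[0,0,0]],
  [0,[0,0,-0.6],[0,0,0]],
  [0,[0,0,-1],[0,0,0]],
  [1,[0,0,-0.6],[0,0,0]],
  [1,[0,0,0],[0,0,0]],
  [1,[0,0,0],[0,0,0]],
  [1,[0,0,0],[0,0,0]],
  [1,[0,0,0],[0,0,0]],
])

```text
clock: 55.05
ee_pos: [0.4796, 0.0346, 0.124]
eef_rot: [0.0, 0.999, -0.042, -0.001]
wrist_force: [1.0, -0.6, -0.7]
opening: 0.083
grasp_force: 0.0
```

```bash
cat >> h.py <<'E'
def green(P,f): slope(P,(cv2.inRange(hsv(f),(45,100,40),(80,255,255))>0)&(P[...,2]>.03)&(P[...,2]<.15)&(P[...,1]>-.05)&(P[...,1]<.2))
E
python3 - <<'E'
from h import *
f,P,W=cam("wrist"); pins(f,P); green(P,f); incase()
E
```

```text
pin px [473. 248.] n 659 x [0.453 0.495] mid [ 0.4738 -0.0744  0.0507] case [-107.1 -144.8] top z case 48.9
pin px [208. 249.] n 633 x [0.47  0.509] mid [0.4896 0.1098 0.0604] case [-106.8   40. ] top z case 58.7
pin px [319. 244.] n 550 x [0.475 0.506] mid [0.491  0.034  0.0737] case [-99.1 -35.4] top z case 71.7
37509 slope deg x,y [ 0.07 -0.08] mean [0.5756 0.0653 0.0755]
tcp case mm [-110.4  -35.8  121.2] F [ 0.2 -0.3  0.6] open 3.5 grip 0.0
```

Call:
play_rows([
  [0,[0,0.66,0],[0,0,0]],
  [0,[0.03,1,0],[0,0,0]],
  [0,[0,1,0],[0,0,0]],
  [0,[0,1,0],[0,0,0]],
  [0,[0,0,0],[0,0,0]],
  [0,[0,0,0.6],[0,0,0]],
  [0,[0,0,0],[0,0,0]],
  [0,[0,0,0],[0,0,0]],
  [0,[0,0,0],[0,0,0]],
  [0,[0,0,0],[0,0,0]],
])

```text
clock: 56.1
ee_pos: [0.4724, -0.0746, 0.1084]
eef_rot: [0.0, 0.999, -0.042, 0.001]
wrist_force: [-0.1, -0.4, 0.5]
opening: 0.5
grasp_force: 0.0
```

```bash
python3 - <<'E'
from h import *
f,P,W=cam("wrist"); pins(f,P); incase(); go(case(-109.5,-145.5,32.5),np.radians(85.2)); arc(-52,54,95.6,187,15.8,20)
E
```

```text
pin px [322. 243.] n 507 x [0.469 0.497] mid [ 0.4828 -0.0766  0.0508] case [ -98.  -146.3] top z case 48.9
pin px [ 36. 263.] n 697 x [0.469 0.508] mid [0.4885 0.1079 0.0593] case [-107.8   38. ] top z case 57.9
pin px [143. 269.] n 778 x [0.462 0.506] mid [0.4844 0.0309 0.0728] case [-105.4  -39. ] top z case 71.3
tcp case mm [-108.6 -145.3  105.3] F [ 0.5 -0.1 -0.4] open 43.9 grip 0.0
q6 1.43 tilt [ 0.001 -0.    -1.   ] yaw -94.78 rz units 0.004 shift units [-0.032  0.007  2.426]
0 0.02 -0.48 | 1 -0.05 -0.47 | 2 -0.12 -0.46 | 3 -0.19 -0.44 | 4 -0.25 -0.41 | 5 -0.31 -0.36 | 6 -0.36 -0.31 | 7 -0.4 -0.26 | 8 -0.43 -0.2 | 9 -0.46 -0.13 | 10 -0.47 -0.06 | 11 -0.48 0.01 | 12 -0.47 0.08 | 13 -0.45 0.15 | 14 -0.42 0.22 | 15 -0.39 0.28 | 16 -0.34 0.33 | 17 -0.29 0.38 | 18 -0.23 0.42 | 19 -0.16 0.45 |
```

Call:
play_rows([
  [0,[0,0.03,0.7],[0,0,0]],
  [0,[0,0,0.7],[0,0,0]],
  [0,[0,0,0.6],[0,0,0]],
  [0,[0,0,0.35],[0,0,0]],
  [0,[0,0,0],[0,0,0]],
  [1,[0,0,0],[0,0,0]],
  [1,[0,0,0],[0,0,0]],
  [1,[0,0,0],[0,0,0]],
  [1,[0,0,0],[0,0,0]],
  [1,[0,0,0],[0,0,0]],
])

```text
clock: 57.15
ee_pos: [0.4722, -0.0771, 0.0377]
eef_rot: [0.001, 0.999, -0.042, 0.0]
wrist_force: [-0.8, -1.3, 0.4]
opening: 0.103
grasp_force: 40.0
```

Call:
play_rows([
  [1,[0,0.02,-0.48],[0,0,0]],
  [1,[0,-0.05,-0.47],[0,0,0]],
  [1,[0,-0.12,-0.46],[0,0,0]],
  [1,[0,-0.19,-0.44],[0,0,0]],
  [1,[0,-0.25,-0.41],[0,0,0]],
  [1,[0,-0.31,-0.36],[0,0,0]],
  [1,[0,-0.36,-0.31],[0,0,0]],
  [1,[0,-0.4,-0.26],[0,0,0]],
  [1,[0,-0.43,-0.2],[0,0,0]],
  [1,[0,-0.46,-0.13],[0,0,0]],
])

```text
clock: 58.15
ee_pos: [0.4788, -0.0029, 0.1471]
eef_rot: [0.004, 0.999, -0.044, 0.002]
wrist_force: [-5.0, -11.5, 12.7]
opening: 0.103
grasp_force: 40.0
```

```bash
python3 -c "
from h import *
incase()"
```

```text
tcp case mm [-108.2  -73.2  144.1] F [ -5.  -11.5  12.7] open 9.0 grip 40.0
```

Call:
play_rows([
  [1,[0,-0.47,-0.06],[0,0,0]],
  [1,[0,-0.48,0.01],[0,0,0]],
  [1,[0,-0.47,0.08],[0,0,0]],
  [1,[0,-0.45,0.15],[0,0,0]],
  [1,[0,-0.42,0.22],[0,0,0]],
  [1,[0,-0.39,0.28],[0,0,0]],
  [1,[0,-0.34,0.33],[0,0,0]],
  [1,[0,-0.29,0.38],[0,0,0]],
  [1,[0,-0.23,0.42],[0,0,0]],
  [1,[0,-0.12,0.4],[0,0,0]],
])

```text
clock: 59.15
ee_pos: [0.4886, 0.1085, 0.0769]
eef_rot: [0.002, 0.999, -0.042, 0.001]
wrist_force: [1.8, -6.5, 3.2]
opening: 0.1
grasp_force: 40.0
```

```bash
python3 -c "
from h import *
incase()"
```

```text
tcp case mm [-107.7   38.6   73.9] F [ 1.8 -6.5  3.2] open 8.8 grip 40.0
```

Call:
play_rows([
  [0,[0,0,0],[0,0,0]],
  [0,[0,0,0],[0,0,0]],
  [0,[0,0,0],[0,0,0]],
  [0,[0,0,-0.6],[0,0,0]],
  [0,[0,0,-1],[0,0,0]],
  [0,[0,0.5,-1],[0,0,0]],
  [1,[0,0.8,-0.5],[0,0,0]],
  [1,[0,0,0],[0,0,0]],
  [1,[0,0,0],[0,0,0]],
  [1,[0,0,0],[0,0,0]],
])

```text
clock: 60.15
ee_pos: [0.4839, 0.0715, 0.1682]
eef_rot: [-0.0, 0.999, -0.042, -0.001]
wrist_force: [-1.2, 0.2, 0.0]
opening: 0.173
grasp_force: 0.0
```

```bash
cat >> h.py <<'E'
def studs(f,P):
    H=hsv(f); m=((H[...,0]<6)|(H[...,0]>172))&(H[...,1]>120)&(H[...,2]>60)&(P[...,2]>.08)&(P[...,2]<.13)&(P[...,1]<.16)&(P[...,1]>-.04)
    k,L,S,C=cv2.connectedComponentsWithStats(m.astype(np.uint8)*255)
    c,s=np.cos(YC),np.sin(YC)
    for i in range(1,k):
        if S[i,4]>60:
            q=P[L==i]; z=np.percentile(q[:,2],80); t=q[q[:,2]>z-.003]; a=np.median(t,0); d=(a-C0)*1000
            print("stud px",np.round(C[i]),S[i,4],np.round(a,4),"case",np.round([c*d[0]+s*d[1],-s*d[0]+c*d[1]],1))
def cover(f,P):
    H=hsv(f); m=(H[...,1]<50)&(P[...,2]>.07)&(P[...,2]<.12)&(P[...,1]<.13)&(P[...,1]>0)&(P[...,0]>.515)&(P[...,0]<.67); slope(P,m)
E
python3 - <<'E'
from h import *
f,P,W=cam("wrist"); cv2.imwrite("pics/w8.png",f["img"][:,:,::-1]); pins(f,P); studs(f,P); cover(f,P); incase()
E
```

```text
pin px [268. 242.] n 776 x [0.469 0.512] mid [0.4905 0.1085 0.0885] case [-105.8   38.8] top z case 86.8
pin px [367. 233.] n 387 x [0.473 0.503] mid [0.4884 0.035  0.0737] case [-101.8  -34.6] top z case 71.8
stud px [284.  11.] 814 [0.6342 0.08   0.1002] case [39.8 22.4]
stud px [287. 159.] 1016 [0.5504 0.0875 0.1003] case [-44.4  22.8]
31027 slope deg x,y [0.1  0.68] mean [0.5826 0.0606 0.09  ]
tcp case mm [-109.4    1.4  165. ] F [-1.  -0.4 -0.8] open 11.4 grip 0.0
```

View pics/w8.png

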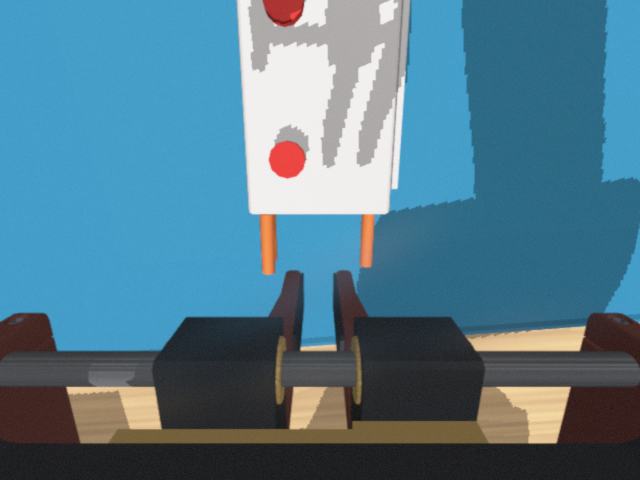

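Call:
play_rows([
  [1,[0.72,-0.24,0],[0,0,0]],
  [1,[0.72,-0.24,0],[0,0,0]],
  [1,[0.72,-0.23,0],[0,0,0]],
  [1,[0,0,0.7],[0,0,0]],
  [1,[0,0,0.7],[0,0,0]],
  [1,[0,0,0.45],[0,0,0]],
  [1,[0,0,0],[0,0,0]],
  [1,[0,0,0],[0,0,0]],
  [1,[0,0,0],[0,0,0]],
  [1,[0,0,0],[0,0,0]],
])

```text
clock: 61.2
ee_pos: [0.5512, 0.0868, 0.1154]
eef_rot: [-0.0, 0.999, -0.042, 0.001]
wrist_force: [0.7, -0.5, 0.3]
opening: 0.004
grasp_force: 0.0
```

Call:
play_rows([
  [1,[0,0,0.1],[0,0,0]],
  [1,[0,0,0.1],[0,0,0]],
  [1,[0,0,0.1],[0,0,0]],
  [1,[0,0,0.1],[0,0,0]],
  [1,[0,0,0.1],[0,0,0]],
  [1,[0,0,0],[0,0,0]],
  [1,[0,0,0],[0,0,0]],
  [1,[0,0,0],[0,0,0]],
  [1,[0,0,0],[0,0,0]],
  [1,[0,0,0],[0,0,0]],
])

```text
clock: 62.2
ee_pos: [0.5509, 0.0871, 0.0992]
eef_rot: [-0.0, 0.999, -0.042, 0.0]
wrist_force: [1.0, 2.8, 4.9]
opening: 0.006
grasp_force: 2.6
```

```bash
python3 -c "
from h import *
incase()"
```

```text
tcp case mm [-43.8  22.5  96.2] F [1.  2.8 4.9] open 0.5 grip 2.6
```

Push on to firm resistance.

Call:
play_rows([
  [1,[0,0,0.1],[0,0,0]],
  [1,[0,0,0.1],[0,0,0]],
  [1,[0,0,0],[0,0,0]],
  [1,[0,0,0],[0,0,0]],
  [1,[0,0,0],[0,0,0]],
  [1,[0,0,0],[0,0,0]],
  [1,[0,0,0],[0,0,0]],
  [1,[0,0,0],[0,0,0]],
  [1,[0,0,0],[0,0,0]],
  [1,[0,0,0],[0,0,0]],
])

```text
clock: 63.2
ee_pos: [0.5512, 0.0872, 0.0987]
eef_rot: [-0.001, 0.999, -0.042, 0.002]
wrist_force: [-9.6, 2.1, 27.4]
opening: 0.008
grasp_force: 13.7
```

Call:
play_rows([
  [1,[0,0,-0.4],[0,0,0]],
  [1,[0,0,-0.8],[0,0,0]],
  [1,[0.75,0,0],[0,0,0]],
  [1,[0.75,0,0],[0,0,0]],
  [1,[0.75,0,0],[0,0,0]],
  [1,[0.75,0,0],[0,0,0]],
  [1,[0,0,0],[0,0,0]],
  [1,[0,0,0.4],[0,0,0]],
  [1,[0,0,0.1],[0,0,0]],
  [1,[0,0,0],[0,0,0]],
])

```text
clock: 64.2
ee_pos: [0.6388, 0.0792, 0.1123]
eef_rot: [0.0, 0.999, -0.042, -0.001]
wrist_force: [0.1, 1.1, 0.6]
opening: 0.004
grasp_force: 0.0
```

Call:
play_rows([
  [1,[0,0,0.1],[0,0,0]],
  [1,[0,0,0.1],[0,0,0]],
  [1,[0,0,0.1],[0,0,0]],
  [1,[0,0,0.1],[0,0,0]],
  [1,[0,0,0.1],[0,0,0]],
  [1,[0,0,0.1],[0,0,0]],
  [1,[0,0,0.1],[0,0,0]],
  [1,[0,0,0],[0,0,0]],
  [1,[0,0,0],[0,0,0]],
  [1,[0,0,0],[0,0,0]],
])

```text
clock: 65.2
ee_pos: [0.6406, 0.0793, 0.0987]
eef_rot: [-0.0, 0.999, -0.042, 0.002]
wrist_force: [-11.5, -1.0, 23.2]
opening: 0.005
grasp_force: 11.7
```

Call:
play_rows([
  [1,[0,0,-0.5],[0,0,0]],
  [1,[0,0,-1],[0,0,0]],
  [1,[0,0,-1],[0,0,0]],
  [1,[-1,0,-1],[0,0,0]],
  [1,[-1,0,0],[0,0,0]],
  [1,[-1,0,0],[0,0,0]],
  [1,[-1,0,0],[0,0,0]],
  [1,[0,0,0],[0,0,0]],
  [1,[0,0,0],[0,0,0]],
  [1,[0,0,0],[0,0,0]],
])

```text
clock: 66.2
ee_pos: [0.5216, 0.0891, 0.1977]
eef_rot: [0.0, 0.999, -0.042, 0.0]
wrist_force: [0.9, -0.3, -1.1]
opening: 0.005
grasp_force: 0.0
```

```bash
python3 - <<'E'
from h import *
f,P,W=cam("wrist"); cv2.imwrite("pics/w9.png",f["img"][:,:,::-1]); pins(f,P); studs(f,P); cover(f,P); incase()
E
```

```text
pin px [297. 266.] n 295 x [0.475 0.512] mid [0.4954 0.1104 0.0877] case [-101.    41.1] top z case 85.7
pin px [383. 281.] n 182 x [0.462 0.483] mid [0.4721 0.0363 0.0738] case [-118.1  -34.7] top z case 71.8
stud px [318.  79.] 875 [0.6397 0.0805 0.0914] case [45.2 23.4]
stud px [318. 203.] 633 [0.5504 0.0881 0.0914] case [-44.5  23.4]
27793 slope deg x,y [ 0.05 -0.03] mean [0.5988 0.0593 0.0894]
tcp case mm [-73.2  22.1 194.6] F [-0.8  0.8 -0.1] open 0.2 grip 0.0
```

View pics/w9.png

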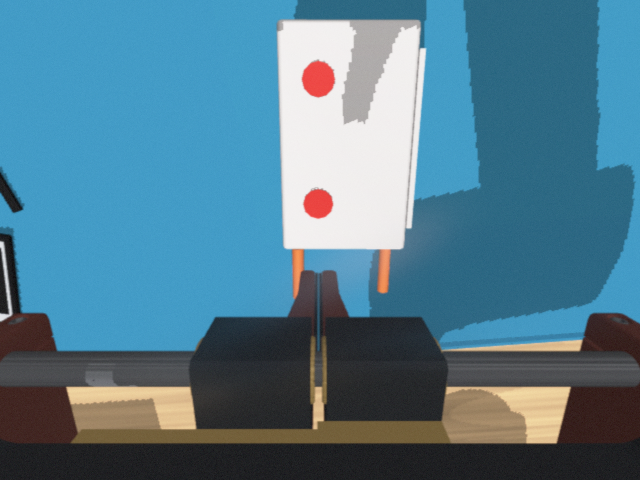

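```bash
python3 -c "
from station import order
print(order.close_job())"
```

```text
the job is handed in; nothing more can be done
None
```

I put all five screw boxes in the wells, folded the case shut in the order asked, pressed both studs home (the last picture shows them 2 mm proud of a flat cover), and handed the job in at about 66 s without knocking any other tools or parts that I noticed.

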